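# Balance the drying rack and start the fan

### The arm

A 6-joint arm with a two-finger parallel gripper is mounted at the origin on the work surface. World frame = base frame: x ahead of the robot, y to its left, z up, the work surface at z = 0. Lengths are in mm, angles in degrees, forces in N, time in s.
With the tool pointing down it reaches from about 325 to 925 mm from the base axis. Payload 3.1 kg.
Tool frame: the origin (TCP) lies between the finger pads; the fingertips stand 19 mm ahead of it and the grasp point (between the pads) is the TCP; z points along the fingers, y is the direction in which the jaws open and shut (so a half turn about z gives the same grasp; the last joint's range is limited). The gripper opens to 85 mm and grips with 20 to 120 N. Pads are 22 mm wide; open, the fingers measure 114 mm over their backs; the gripper's body (76 mm by 85 mm) begins 54 mm behind the grasp point. The pads swing forward as they close: fully open they stand 13 mm farther back than shut.
Start: joints at [64.675, 12.427, 92.441, -0, 75.132, -6.429], TCP at [202.39, 591.335, 250.3] pointing down, gripper open.
Joint ranges: [-157.48, 157.48], [-44.54, 120.13], [17.64, 146.25], [-64.5, 244.5], [7.68, 150.69], [-147.95, 147.95]. Speed limits (degrees/s): [159.86, 159.86, 180, 180, 180, 180].

### API

Orientations are given as a 3x3 rotation matrix whose columns are the frame's x, y, z axes.
In Python, from cell import bot, viewer, hand_in gives the robot as it stands. The module is installed in compiled form; this text tells all that it offers.
- The arm moves only by the tool servo_tool, never from a script. Its argument "series" is a list that holds one entry, the list of rows, each a list of 6 numbers: the shift along the tool's x, y, z in cm, then the turn, a rotation vector about the tool's x, y, z in rad. In form: [[[x, y, z, rx, ry, rz], ...]]. A call has 1 to 12 rows; each row is the pose to reach, as a shift and turn from the pose commanded when the call began, along the tool's axes at that moment; what a row does not reach only later rows make up. A row lasts 1/12 s, in which the tool goes at most 41.7 mm and 7.16 degrees, less where a joint would pass 70% of its speed; a pose out of reach is approached as far as the arm can. A call with a gripper value outside its range is refused whole. "hand" is the finger opening in cm, from 0 to 8.54, set as the call begins (left out, the last holds). The fingers move at their own pace and stop on an object; "newtons" is the grip in N (left out, the last holds). Time passes only in rows, so rows that repeat a pose let the fingers close. It gives the time, the measured TCP pose, the force and the opening at its end, in the units of the state.
- bot.get_state(): the state, without advancing time (a new reading comes with each control period).
- viewer.snapshot(name): name is "side" or "top"; returns the picture (480x640x3 uint8, blue, green, red); there is no depth.
- viewer.camera_model(name): a dict with "fov_y" (degrees; the focal length in pixels is half the picture's height over the tangent of half this angle, whatever the lens; pixels are square), "cx", "cy" (the principal point, pixels), "eye" and "attitude" of the camera in the world. Camera axes: x right, y down, z forward; pixel columns grow to the right and rows downward; lengths in mm; the calibration is good to about 2 mm. A picture is of the moment at which its call begins. camera_model takes no time and is no camera call.
- hand_in(): hands the job in, once; it reports no verdict.
The state is a dict: "clock": time; "qpos": joint angles; "qd": joint speeds; "joint_torque": joint torques, N m; "tcp_pos": TCP position; "orientation": TCP orientation; "ft_force": force on the tool from outside, world axes, zero at the start; "moment": the same for the moment, N m; "grip_width": finger opening in mm.
Only numpy, scipy, OpenCV 4.12 (cv2) and the standard library are available. Lean on these libraries where they do the work, as an engineer would, in place of code of your own. Each camera call takes 0.05 s, during which the arm holds its last target.

### The job

Two freshly coated housings, a large and a small one, are still standing on the bench: hang each by its wire bail on the free front end of a rod of the balance rack, the large one first, on the side that is up, and then the small one on the other side, so that the bar ends level and never tips right onto its stop. Once both hang, flip the toggle on the switch box over to its other side to start the drying fan. Leave the housings that already hang on their rods, and do not disturb the other things on the bench.

Things in the scene. Friction and masses are not known exactly. Their poses are not given: they have to be found in the camera images.
- large_tab (a point): centre of the black grip tab (16 mm in x, 24 mm in y, 36 mm tall) on top of the bail of the loose large housing, 180 mm above the housing's underside; axes x across the housing's thickness, y along its width, z up
- large_eye (a point): point in the large housing's bail where the rod's centre line lies when it hangs: 34 mm below the tab's centre. The bail is a closed loop of 8 mm steel wire in the housing's y-z plane: uprights 64 mm apart, 33 mm high, then 45 degree legs to an apex 160 mm above the underside, 14 mm above this point; axes as for the tab
- large: the loose large housing: plain cast aluminium box 116 mm wide (y), 42 mm thick (x), 95 mm tall with a wire bail and tab on top, 198 mm overall, 440 g within 4 per cent; origin at the centre of its underside. Stands upright on the table, left or right
- hung_large_eye (a point): the same bail point of a second, identical large housing that already hangs on the rear half of one rod (left or right; the other size hangs on the other); leave it hanging
- small_tab (a point): centre of the black grip tab (16 mm in x, 24 mm in y, 36 mm tall) on top of the bail of the loose small housing, 145 mm above the housing's underside; axes x across the housing's thickness, y along its width, z up
- small_eye (a point): point in the small housing's bail where the rod's centre line lies when it hangs: 34 mm below the tab's centre. The bail is a closed loop of 8 mm steel wire in the housing's y-z plane: uprights 64 mm apart, 33 mm high, then 45 degree legs to an apex 125 mm above the underside, 14 mm above this point; axes as for the tab
- small: the loose small housing: plain cast aluminium box 78 mm wide (y), 42 mm thick (x), 60 mm tall with a wire bail and tab on top, 163 mm overall, 220 g within 4 per cent; origin at the centre of its underside. Stands upright on the table, left or right
- hung_small_eye (a point): the same bail point of a second, identical small housing that already hangs on the rear half of one rod (left or right; the other size hangs on the other); leave it hanging
- left_seat (a point): middle of the free front (robot-side) half of the rack's left (+y) rod, on its centre line: copper rod 12 mm thick along the rack's x. Its front end, with a collar 24 mm across, is 40 mm in front (-x), the crossbar 38 mm behind (+x). Moves with the bar; x along the rod away from the robot. A bail is threaded over the front end and lowered until it hangs
- right_seat (a point): middle of the free front (robot-side) half of the rack's right (-y) rod, on its centre line: copper rod 12 mm thick along the rack's x. Its front end, with a collar 24 mm across, is 40 mm in front (-x), the crossbar 38 mm behind (+x). Moves with the bar; x along the rod away from the robot. A bail is threaded over the front end and lowered until it hangs
- beam (a joint): tilt of the rack's bar (rad), pivoted at its middle about x, 220 mm above the table; rods 150 mm left and right of the pivot. 0 level, positive left side up. Spring 4.6 N m/rad and damper: 220 g excess on one side tips it about 0.065 rad (a rod 10 mm up or down), 440 g puts it on its stop at 0.12 rad; settles in about 1 s
- stand: fixed stand of the balance rack, origin on the table under the pivot; dark base plate 150 x 200 mm, grey post about 240 mm high carrying a 300 mm crossbar; x along the rods away from the robot, y along the crossbar to the left
- switchbox: fan switch box, fixed, grey, 85 (x) by 110 (y) by 50 mm tall, between the robot and the rack; origin at the centre of its underside; the toggle swings along its y
- toggle (a joint): bat toggle of the fan (rad): hinged 50 mm above the table over the box's centre, negative leans to the box's -y (robot's right) = off, positive to its +y = on; range -0.42 to 0.42; top-heavy, it falls over its centre to either side; under 1 N at the tip
- toggle_tip (a point): end of the steel bat handle, 68 mm from its hinge, 19 mm thick near the end
- spool: grey reel standing on end, 64 mm across, 50 mm tall; bystander, not to be disturbed
- screwdriver: black-handled screwdriver lying on the table, 150 mm long; bystander, not to be disturbed
- mug: white mug, 90 mm tall; bystander, not to be disturbed
- jar: amber jar, 85 mm tall; bystander, not to be disturbed
- board: green circuit board 70 x 100 mm, about 18 mm tall, lying beyond the rack; bystander, not to be disturbed

How it is judged (in metres and radians):
On the way, in this order (a step that is already met when the one before it is completed fails the run):
1. the large housing hangs, released, on the front half of a rod, small one not yet ((distance between large_eye and left_seat below 0.04 m or distance between large_eye and right_seat below 0.04 m) and contact force between large and the fingers below 0.05 N and not (distance between small_eye and left_seat below 0.06 m or distance between small_eye and right_seat below 0.06 m) and value of joint toggle below 0 rad), for 0.2 s.
2. the small housing hangs, released, on the front half of the other rod, with the fan still off ((distance between large_eye and left_seat below 0.04 m or distance between large_eye and right_seat below 0.04 m) and (distance between small_eye and left_seat below 0.04 m or distance between small_eye and right_seat below 0.04 m) and contact force between small and the fingers below 0.05 N and value of joint toggle below 0 rad), for 0.2 s.
3. the fan toggle has been flipped over to on (value of joint toggle above 0.3 rad), for 0.2 s.
At the end, for the whole second after the job is handed in: Both housings hang released and at rest (under 50 mm/s) with their bails on the front halves of the rods (rod point of the bail within 40 mm of the seat point), the bar is level within 0.025 rad, the two housings that hung before still hang, and the toggle is over on its on side (above 0.3 rad) ((distance between large_eye and left_seat below 0.04 m or distance between large_eye and right_seat below 0.04 m) and (distance between small_eye and left_seat below 0.04 m or distance between small_eye and right_seat below 0.04 m) and contact force between each of large, small and the fingers below 0.05 N and linear speed of each of large, small below 0.05 m/s and value of joint beam between -0.025 and 0.025 rad and height (world z) of each of hung_large_eye, hung_small_eye above 0.16 m and value of joint toggle above 0.3 rad); the robot touches nothing.
It fails at once if the bar tips onto its stop (beyond 0.112 rad) (value of joint beam above 0.112 rad or value of joint beam below -0.112 rad).
It fails at once if a housing that already hung falls off (height (world z) of any of hung_large_eye, hung_small_eye below 0.15 m).
It fails at once if a bystander is shifted by more than 30 mm (distance of any of spool, screwdriver, mug, jar, board from where it was at the start of the episode above 0.03 m).
It also fails if it takes over 72 s, if anything falls off the work surface, if the arm or the gripper's body presses on something with over 40 N, if the wrist force passes 120 N, or if a joint passes its speed limit or range.

## Working session

There is one attempt and no reset: what is moved stays moved. The work goes in short steps, Python scripts to look and compute and a tool call to move; the robot and the scene stay as the last step left them, time stands still between calls to the robot, and variables do not carry over. Pictures are saved under pics/ and viewed, and the job is handed in when it is done.

Besides the shell and the picture viewer there is one more tool, called by a JSON object that holds its "method" and its "body". servo_tool: Moves the arm, as the interface text tells. Its arguments: {"type":"object","properties":{"series":{"type":"array"},"hand":{"type":"number"},"newtons":{"type":"number"}},"required":["series"]}

```bash
mkdir -p pics
python3 - <<'E'
from cell import bot, viewer
import cv2
for n in("side","top"):
    cv2.imwrite(f"pics/{n}0.png",viewer.snapshot(n)); print(n,viewer.camera_model(n))
print(bot.get_state())
E
```

```text
side {'fov_y': 47.723730612953155, 'cx': 319.6978284240607, 'cy': 251.7384485113023, 'eye': array([ 399.48653384, -834.17884806,  905.6336469 ]), 'attitude': array([[ 0.97501774, -0.13827798,  0.1738379 ],
       [-0.22197284, -0.63569848,  0.7393345 ],
       [ 0.0082748 , -0.75945154, -0.65051125]])}
top {'fov_y': 50.157150168028906, 'cx': 330.52564122173266, 'cy': 248.16964850994572, 'eye': array([ 322.77742007,    4.22969855, 1409.93346072]), 'attitude': array([[-0.03444341, -0.97523224,  0.21848509],
       [-0.99939414,  0.03251608, -0.01241191],
       [ 0.00500022, -0.21878023, -0.97576135]])}
{'clock': 0.1, 'qpos': array([ 6.46743287e+01,  1.24717557e+01,  9.25206851e+01, -8.92890980e-04,
        7.51333043e+01, -6.43098210e+00]), 'qd': array([-0.00395347, -0.04873546, -0.09532375,  0.1122828 ,  0.13001959,
       -0.16033635]), 'joint_torque': array([-9.72843518e-04, -3.98080945e+01, -3.04970062e+01, -1.34946322e-04,
        4.30890897e-03,  1.18469859e-05]), 'tcp_pos': array([202.09794507, 590.67818483, 249.09341159]), 'orientation': array([[-9.46116572e-01,  3.23824915e-01, -9.25181231e-04],
       [ 3.23826155e-01,  9.46114507e-01, -1.99018009e-03],
       [ 2.30857486e-04, -2.18254024e-03, -9.99997592e-01]]), 'ft_force': array([-0.41352287, -0.00132073,  0.56321089]), 'moment': array([-0.0236869 , -0.02071308,  0.05187803]), 'grip_width': 85.26684662663953}
```

View pics/side0.png

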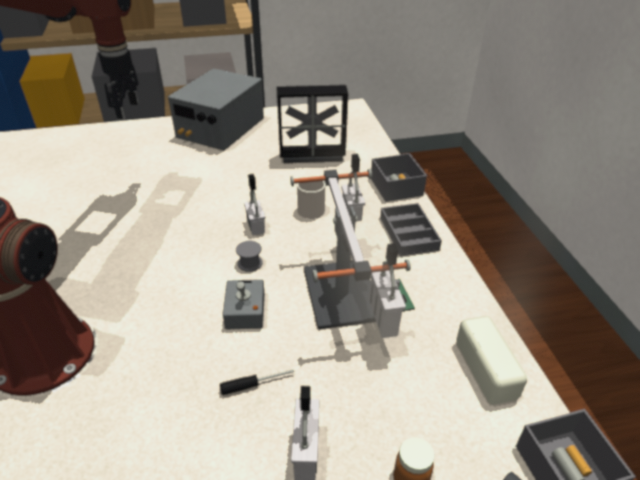

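View pics/top0.png

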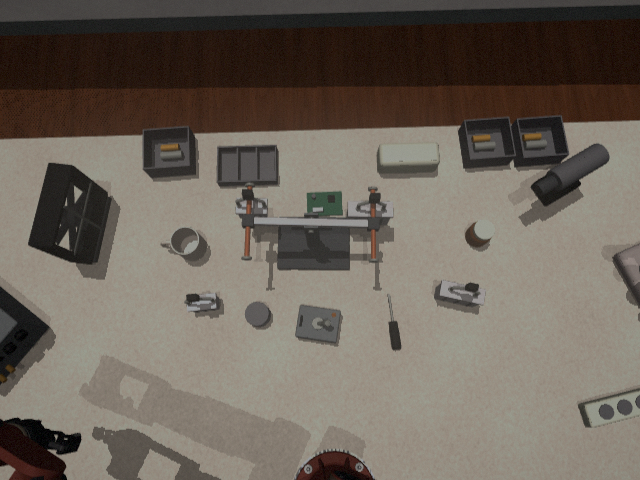

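The loose small housing is on the left at top(205,300) and the loose large one on the right at top(460,292). The hung large is on the right rod, so the left side is up. I'll zoom in to measure.

Run:
```python
import cv2,numpy as np
t=cv2.imread("pics/top0.png");s=cv2.imread("pics/side0.png")
def crop(im,x,y,w,h,k,n):
    cv2.imwrite(n,cv2.resize(im[y:y+h,x:x+w],None,fx=k,fy=k,interpolation=cv2.INTER_CUBIC))
a=cv2.resize(t[270:330,170:250],None,fx=5,fy=5,interpolation=2)
b=cv2.resize(t[265:325,420:500],None,fx=5,fy=5,interpolation=2)
c=cv2.resize(t[290:350,285:365],None,fx=5,fy=5,interpolation=2)[:, :400]
d=s[160:240,230:290]; d=cv2.resize(d,None,fx=3.75,fy=3.75,interpolation=2)
top=np.hstack([a,b]); cv2.imwrite("pics/c1.png",top)
e=cv2.resize(s[375:480,270:340],None,fx=5,fy=5,interpolation=2); f=cv2.resize(s[165:270,230:300],None,fx=5,fy=5,interpolation=2)
cv2.imwrite("pics/c2.png",np.hstack([e,f]))
crop(t,230,175,170,95,4.7,"pics/c3.png")
crop(s,270,140,150,200,3,"pics/c4.png")
g=cv2.resize(s[270:335,215:275],None,fx=6,fy=6,interpolation=2);h=cv2.resize(t[290:355,290:350],None,fx=6,fy=6,interpolation=2)
cv2.imwrite("pics/c5.png",np.hstack([g,h]))
```

```text
(no output)
```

View pics/c1.png

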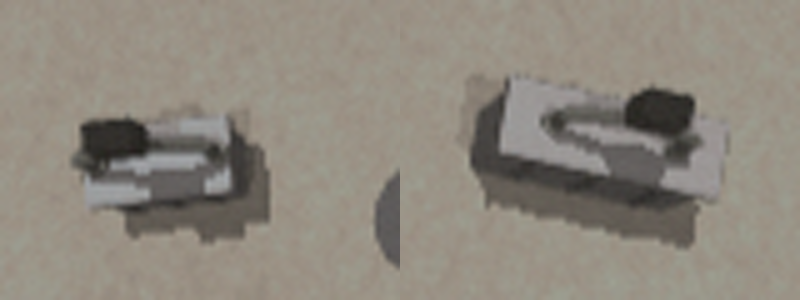

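View pics/c2.png

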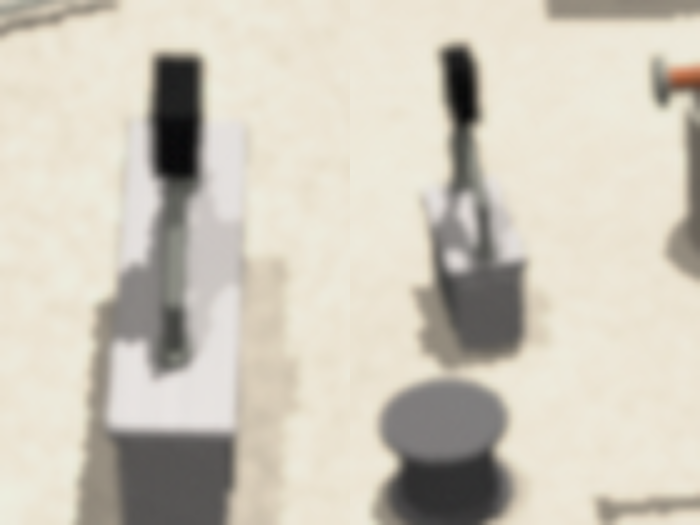

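View pics/c3.png

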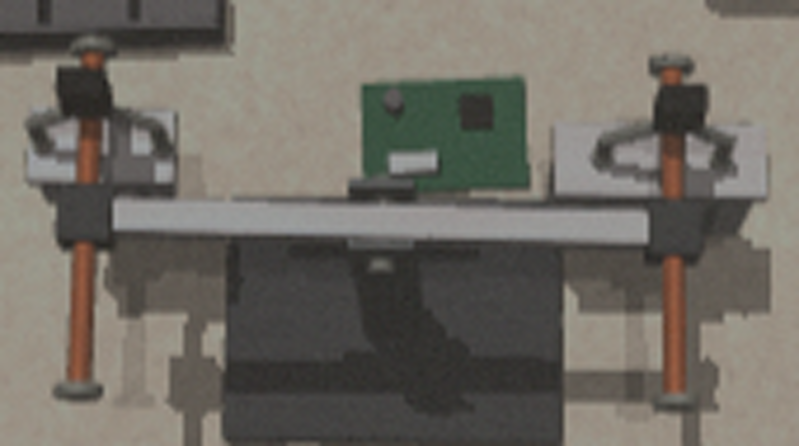

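View pics/c4.png

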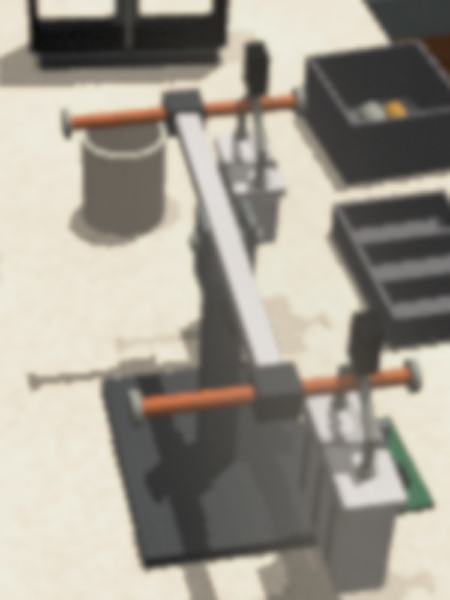

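View pics/c5.png

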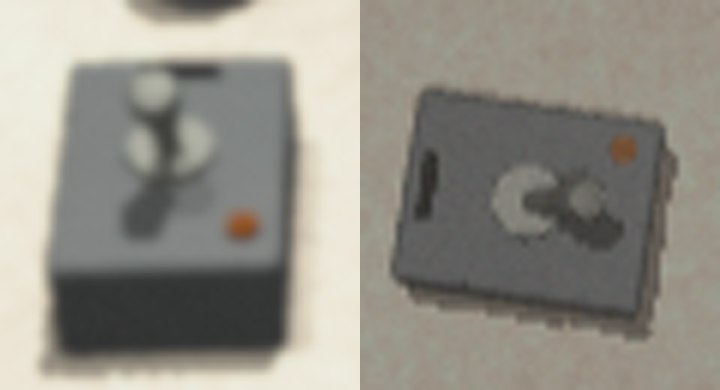

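```bash
cat > h.py <<'E'
import numpy as np,cv2
from cell import viewer
M={n:viewer.camera_model(n) for n in("side","top")}
def ray(n,p):
    m=M[n];f=240/np.tan(np.radians(m["fov_y"])/2)
    d=m["attitude"]@np.array([(p[0]-m["cx"])/f,(p[1]-m["cy"])/f,1]);return m["eye"],d/np.linalg.norm(d)
def plane(n,p,z):
    e,d=ray(n,p);return e+d*(z-e[2])/d[2]
def proj(n,P):
    m=M[n];f=240/np.tan(np.radians(m["fov_y"])/2);c=m["attitude"].T@(np.array(P)-m["eye"]);return np.array([m["cx"]+f*c[0]/c[2],m["cy"]+f*c[1]/c[2]])
def tri(pt,ps):
    e1,d1=ray("top",pt);e2,d2=ray("side",ps)
    A=np.stack([d1,-d2],1);s=np.linalg.lstsq(A,e2-e1,rcond=None)[0]
    a=e1+d1*s[0];b=e2+d2*s[1];return (a+b)/2,np.linalg.norm(a-b)
def dark(im,x0,y0,x1,y1,th):
    m=(im[y0:y1,x0:x1].max(2)<th).astype(np.uint8)
    n,l,st,c=cv2.connectedComponentsWithStats(m)
    k=1+np.argmax(st[1:,4]);return c[k]+[x0,y0],st[k]+[x0,y0,0,0,0]
E
python3 - <<'E'
from h import *
np.set_printoptions(precision=1,suppress=True)
t=cv2.imread("pics/top0.png");s=cv2.imread("pics/side0.png")
for nm,bt,bs in(("L",(460,278,485,296),(292,380,320,415)),("S",(183,290,205,305),(244,170,262,194))):
    ct,st=dark(t,*bt,60);cs,ss=dark(s,*bs,50);print(nm,ct,st,cs,ss,*tri(ct,cs))
def Tc(x,y):return ((x-400)/5+420,y/5+265)
c=[plane("top",Tc(*p),95)[:2] for p in((510,75),(498,155),(722,198),(728,122))];print("L",np.array(c))
c2=[plane("top",(x/5+170,y/5+270),60)[:2] for x,y in((84,125),(88,207),(230,190),(228,113))];print("S",np.array(c2))
def S(x,y):return(x/3+270,y/3+140)
def T(x,y):return(x/4.7+230,y/4.7+175)
for n,a,b in(("Lfront",T(79,390),S(67,123)),("Lrear",T(93,47),S(298,99)),("Rfront",T(675,402),S(136,404)),("Rrear",T(670,65),S(415,376))):
    print(n,*tri(a,b))
# switch box
T5=lambda x,y:((x-360)/6+290,y/6+290)
c=[plane("top",T5(*p),50)[:2] for p in((424,90),(395,275),(640,312),(663,125))];print(np.array(c),np.mean(c,0))
print("tip",*tri(T5(587,198),(152/6+215,92/6+270)),"hinge",plane("top",T5(525,200),50))
# bystanders
print("spool",plane("top",(258,313),50),"drv",plane("top",(397,348),15),plane("top",(389,296),10),"mug",plane("top",(185,242),90),"jar",plane("top",(481,233),85))
E
```

```text
L [471.4 287. ] [465 283  14   9  93] [305.  398.7] [301 388   8  23 158] [ 491.6 -348.8  180.2] 2.1083906501982184
S [192.4 297.7] [187 294  13  10  89] [251.7 182.1] [250 176   5  14  49] [493.7 334.2 142.6] 2.8423211806271578
L [[ 523.  -298.6]
 [ 481.6 -289. ]
 [ 455.6 -402.4]
 [ 494.7 -409.4]]
S [[511.1 370.6]
 [467.8 367.4]
 [474.1 293.2]
 [514.9 294.8]]
Lfront [572.2 186.4 229.4] 4.130527604943445
Lrear [751.5 179.  231.4] 3.2438125080792632
Rfront [ 559.1 -112.4  215.4] 4.550051682329767
Rrear [ 739.9 -119.9  210.6] 4.561541679777695
[[475.6  71.4]
 [395.4  85.7]
 [375.9 -20.4]
 [456.6 -33.6]] [425.9  25.8]
tip [423.4   1.2 108.5] 3.923672884448215 hinge [425.9  28.2  50. ]
spool [458.3 184.4  50. ] drv [ 355.9 -181.7   15. ] [ 496.6 -169.2   10. ] mug [647.8 371.   90. ] jar [ 647.5 -415.5   85. ]
```

```bash
cat > go.py <<'E'
import sys,numpy as np
from scipy.spatial.transform import Rotation as R
from cell import bot
def d(x,y,z,yaw):
    s=bot.get_state();O=s["orientation"];p=s["tcp_pos"]
    # target: tool z down, tool y = housing y axis
    c,n=np.cos(np.radians(yaw)),np.sin(np.radians(yaw))
    Y=np.array([-n,c,0]);Z=np.array([0,0,-1.]);T=np.stack([np.cross(Y,Z),Y,Z],1)
    print("t",round(s["clock"],2),"p",p.round(1),"grip",round(s["grip_width"],1),"F",s["ft_force"].round(1),"yaw",np.degrees(np.arctan2(-O[0,1],O[1,1])).round(2))
    print("  shift cm",(O.T@(np.array([x,y,z])-p)/10).round(2),"turn",R.from_matrix(O.T@T).as_rotvec().round(3))
if __name__=="__main__":
    a=list(map(float,sys.argv[1:]))
    for i in range(0,len(a),4): d(*a[i:i+4])
E
python3 go.py 490.5 -349 290 -13.6
```

```text
t 0.1 p [202.1 590.7 249.1] grip 85.3 F [-0.4 -0.   0.6] yaw -18.89
  shift cm [-57.71 -79.57  -3.93] turn [-0.002 -0.    -0.092]
```

{"method": "servo_tool", "body": {"series": [[[-0.6,-0.8,0,0,0,0],[-2.3,-3.2,-0.2,0,0,0],[-4.6,-6.4,-0.4,0,0,-0.01],[-7,-9.6,-0.6,0,0,-0.01],[-9.4,-12.8,-0.8,0,0,-0.02],[-11.8,-16,-1,0,0,-0.02],[-14.2,-19.3,-1.2,0,0,-0.03],[-16.6,-22.6,-1.4,0,0,-0.03],[-19,-25.9,-1.6,0,0,-0.04],[-21.4,-29.2,-1.8,0,0,-0.04],[-23.8,-32.5,-2,0,0,-0.05],[-26.2,-35.8,-2.1,0,0,-0.05]]], "hand": 6.5, "newtons": 70}}

```text
clock: 1.1
tcp_pos: [333.9, 165.6, 271.3]
orientation: [[-0.961, 0.275, 0.001], [0.275, 0.961, -0.0], [-0.001, 0.0, -1.0]]
ft_force: [0.5, 0.1, 0.3]
grip_width: 65.1
```

```bash
python3 go.py 490.5 -349 290 -13.6
```

```text
t 1.1 p [333.9 165.6 271.3] grip 65.1 F [0.5 0.1 0.3] yaw -15.98
  shift cm [-29.22 -45.16  -1.85] turn [ 0.     0.001 -0.041]
```

{"method": "servo_tool", "body": {"series": [[[-2.3,-3.6,-0.1,0,0,0],[-4.6,-7.2,-0.3,0,0,-0.01],[-6.9,-10.7,-0.5,0,0,-0.01],[-9.2,-14.2,-0.7,0,0,-0.01],[-11.5,-17.7,-0.9,0,0,-0.02],[-13.8,-21.2,-1,0,0,-0.02],[-16.1,-24.7,-1.2,0,0,-0.02],[-18.4,-28.2,-1.4,0,0,-0.03],[-20.7,-31.7,-1.5,0,0,-0.03],[-23,-35.2,-1.6,0,0,-0.03],[-25.3,-38.7,-1.7,0,0,-0.04],[-27.4,-42,-1.8,0,0,-0.04]]]}}

```text
clock: 2.1
tcp_pos: [480.5, -311.9, 288.8]
orientation: [[-0.971, 0.238, -0.001], [0.238, 0.971, 0.001], [0.001, 0.0, -1.0]]
ft_force: [0.3, 0.3, 0.8]
grip_width: 65.0
```

{"method": "servo_tool", "body": {"series": [[[-1.1,-1.7,0,0,0,0],[-1.7,-2.8,0,0,0,0],[-1.8,-3,0,0,0,0],[-1.8,-3,0,0,0,0]]]}}

```text
clock: 2.43
tcp_pos: [490.8, -342.9, 288.7]
orientation: [[-0.971, 0.238, -0.001], [0.238, 0.971, 0.002], [0.002, 0.001, -1.0]]
ft_force: [-0.7, 1.5, 0.2]
grip_width: 65.0
```

```bash
python3 go.py 490.5 -349 290 -13.6 490.5 -349 184 -13.6
python3 - <<'E'
from h import *
a=viewer.snapshot("top");b=viewer.snapshot("side")
cv2.imwrite("pics/h1.png",np.hstack([cv2.resize(a[230:350,400:530],None,fx=3,fy=3),cv2.resize(b[320:440,245:375],None,fx=3,fy=3)]))
E
```

```text
t 2.43 p [ 490.8 -342.9  288.7] grip 65.0 F [-0.7  1.5  0.2] yaw -13.77
  shift cm [-0.11 -0.6  -0.14] turn [ 0.001 -0.002 -0.003]
t 2.43 p [ 490.8 -342.9  288.7] grip 65.0 F [-0.7  1.5  0.2] yaw -13.77
  shift cm [-0.13 -0.61 10.46] turn [ 0.001 -0.002 -0.003]
```

View pics/h1.png

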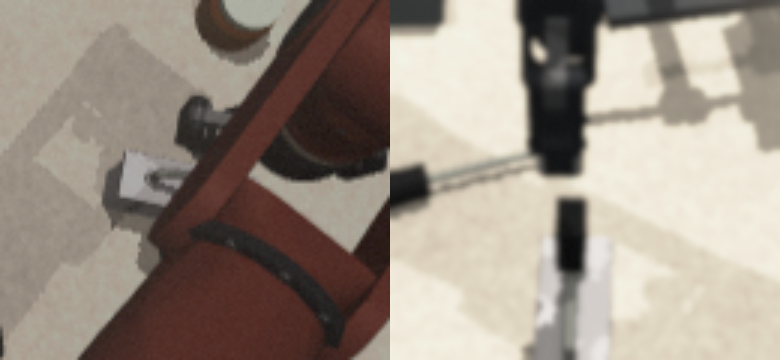

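The side view shows the gripper column (crop x≈557) right above the tab (x≈571), so I'll descend.

{"method": "servo_tool", "body": {"series": [[[0,-0.3,1,0,0,0],[0,-0.3,2.5,0,0,0],[0,-0.3,4.5,0,0,0],[0,-0.3,6.5,0,0,0],[0,-0.3,8.5,0,0,0],[0,-0.3,10,0,0,0],[0,-0.3,10.4,0,0,0],[0,-0.3,10.4,0,0,0],[0,-0.3,10.4,0,0,0]]]}}

```text
clock: 3.28
tcp_pos: [491.0, -345.6, 185.6]
orientation: [[-0.972, 0.237, 0.0], [0.237, 0.972, -0.0], [-0.0, -0.0, -1.0]]
ft_force: [-0.1, -0.5, 0.1]
grip_width: 65.1
```

```bash
python3 go.py 490.5 -349 184 -13.6
python3 - <<'E'
from h import *
b=viewer.snapshot("side")
cv2.imwrite("pics/h2.png",cv2.resize(b[340:480,245:375],None,fx=4,fy=4))
E
```

```text
t 3.28 p [ 491.  -345.6  185.6] grip 65.1 F [-0.1 -0.5  0.1] yaw -13.69
  shift cm [-0.03 -0.34  0.16] turn [-0.     0.    -0.002]
```

View pics/h2.png

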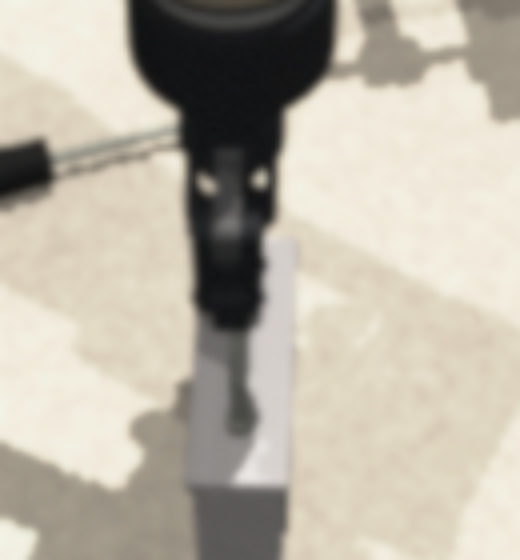

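{"method": "servo_tool", "body": {"series": [[[-0.15,-0.3,0.15,0,0,0],[-0.15,-0.3,0.15,0,0,0],[-0.15,-0.3,0.15,0,0,0],[-0.15,-0.3,0.15,0,0,0],[-0.15,-0.3,0.15,0,0,0],[-0.15,-0.3,0.15,0,0,0]]], "hand": 1.5}}

```text
clock: 3.83
tcp_pos: [492.2, -349.2, 184.6]
orientation: [[-0.971, 0.238, 0.001], [0.238, 0.971, 0.0], [-0.001, 0.001, -1.0]]
ft_force: [0.7, 3.1, 3.4]
grip_width: 22.9
```

```bash
python3 go.py 490.5 -349 184 -13.6
```

```text
t 3.83 p [ 492.2 -349.2  184.6] grip 22.9 F [0.7 3.1 3.4] yaw -13.74
  shift cm [ 0.17 -0.02  0.06] turn [ 0.001  0.001 -0.002]
```

{"method": "servo_tool", "body": {"series": [[[0,0,-0.3,0,0,0],[0,0,-1,0,0,0],[0,0,-2.3,0,0,0],[0,0,-4,0,0,0],[0,0,-6,0,0,0],[0,0,-8,0,0,0],[0,0,-10,0,0,0],[0,0,-12,0,0,0],[0,0,-13.7,0,0,0],[0,0,-14.9,0,0,0],[0,0,-15.5,0,0,0],[0,0,-15.6,0,0,0]]]}}

```text
clock: 4.83
tcp_pos: [491.9, -349.9, 341.6]
orientation: [[-0.971, 0.238, 0.002], [0.238, 0.971, -0.002], [-0.002, -0.002, -1.0]]
ft_force: [0.4, 0.2, -3.9]
grip_width: 23.1
```

```bash
python3 go.py 490 185 340 -2.4
python3 - <<'E'
from h import *
b=viewer.snapshot("side")
cv2.imwrite("pics/h3.png",b[200:480,200:480])
E
```

```text
t 4.83 p [ 491.9 -349.9  341.6] grip 23.1 F [ 0.4  0.2 -3.9] yaw -13.75
  shift cm [1.289e+01 5.191e+01 5.000e-02] turn [-0.002  0.002 -0.198]
```

View pics/h3.png

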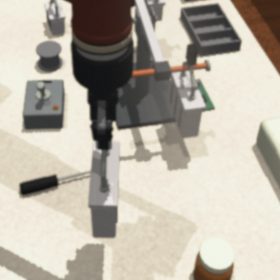

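{"method": "servo_tool", "body": {"series": [[[0.1,0.4,0,0,0,-0.01],[0.4,1.5,0,0,0,-0.02],[0.8,3.3,0,0,0,-0.03],[1.4,5.7,0,0,0,-0.04],[2.1,8.5,0,0,0,-0.05],[2.8,11.4,0,0,0,-0.06],[3.5,14.3,0,0,0,-0.07],[4.3,17.2,0,0,0,-0.08],[5,20.1,0,0,0,-0.09],[5.7,23,0,0,0,-0.1],[6.4,25.9,0,0,0,-0.11],[7.1,28.8,0,0,0,-0.12]]]}}

```text
clock: 5.88
tcp_pos: [489.5, -49.5, 338.9]
orientation: [[-0.993, 0.118, -0.001], [0.118, 0.993, 0.001], [0.002, 0.001, -1.0]]
ft_force: [0.3, -0.3, -5.2]
grip_width: 22.9
```

```bash
python3 go.py 490 185 340 -2.4
```

```text
t 5.88 p [489.5 -49.5 338.9] grip 22.9 F [ 0.3 -0.3 -5.2] yaw -6.75
  shift cm [ 2.71 23.3  -0.08] turn [ 0.001 -0.002 -0.076]
```

{"method": "servo_tool", "body": {"series": [[[0.3,2.9,0,0,0,-0.01],[0.7,5.7,0,0,0,-0.02],[1,8.5,0,0,0,-0.03],[1.3,11.3,0,0,0,-0.04],[1.6,14,0,0,0,-0.05],[1.9,16.5,0,0,0,-0.06],[2.2,18.8,0,0,0,-0.065],[2.4,20.6,0,0,0,-0.07],[2.6,21.9,0,0,0,-0.074],[2.7,22.5,0,0,0,-0.076],[2.7,22.6,0,0,0,-0.076],[2.7,22.6,0,0,0,-0.076]]]}}

```text
clock: 6.88
tcp_pos: [490.3, 175.2, 339.3]
orientation: [[-0.999, 0.042, -0.001], [0.042, 0.999, -0.001], [0.001, -0.001, -1.0]]
ft_force: [-1.3, -0.1, -5.1]
grip_width: 22.9
```

```bash
python3 go.py 510 188 294.5 -2.4
python3 - <<'E'
from h import *
a=viewer.snapshot("top");b=viewer.snapshot("side")
cv2.imwrite("pics/h4.png",np.hstack([cv2.resize(a[160:330,180:340],None,fx=2.5,fy=2.5),cv2.resize(b[130:300,220:380],None,fx=2.5,fy=2.5)]))
E
```

```text
t 6.88 p [490.3 175.2 339.3] grip 22.9 F [-1.3 -0.1 -5.1] yaw -2.42
  shift cm [-1.92  1.36  4.47] turn [-0.001 -0.001 -0.   ]
```

View pics/h4.png

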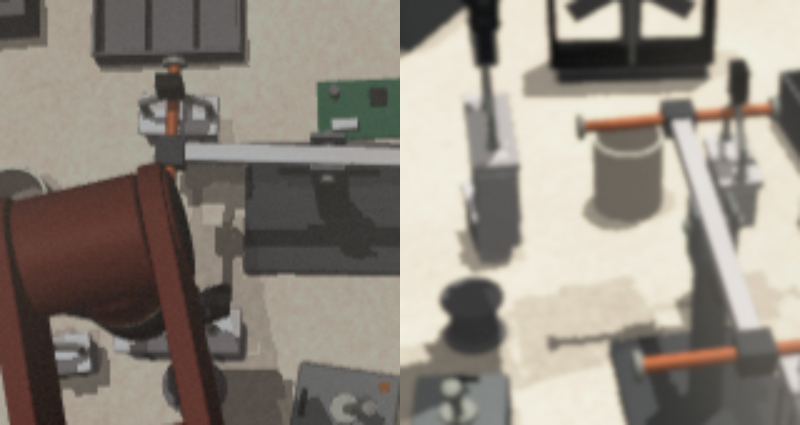

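{"method": "servo_tool", "body": {"series": [[[-0.1,0.2,0.3,0,0,0],[-0.4,0.5,1,0,0,0],[-0.8,0.8,1.9,0,0,0],[-1.3,1.1,2.9,0,0,0],[-1.7,1.3,3.7,0,0,0],[-1.9,1.35,4.2,0,0,0],[-1.9,1.35,4.4,0,0,0],[-1.9,1.35,4.4,0,0,0],[-1.9,1.35,4.4,0,0,0]]]}}

```text
clock: 7.73
tcp_pos: [510.8, 187.5, 295.7]
orientation: [[-0.999, 0.044, -0.0], [0.044, 0.999, -0.0], [0.0, -0.0, -1.0]]
ft_force: [0.2, 1.0, -4.1]
grip_width: 22.9
```

```bash
python3 go.py 510 188.5 295 -2.4 612 184.8 295 -2.4
python3 - <<'E'
from h import *
a=viewer.snapshot("top");b=viewer.snapshot("side")
cv2.imwrite("pics/s5.png",b)
cv2.imwrite("pics/h5.png",np.hstack([cv2.resize(a[200:330,180:310],None,fx=3,fy=3),cv2.resize(b[140:270,230:360],None,fx=3,fy=3)]))
E
```

```text
t 7.73 p [510.8 187.5 295.7] grip 22.9 F [ 0.2  1.  -4.1] yaw -2.51
  shift cm [0.08 0.1  0.07] turn [-0.    -0.    -0.002]
t 7.73 p [510.8 187.5 295.7] grip 22.9 F [ 0.2  1.  -4.1] yaw -2.51
  shift cm [-10.13   0.18   0.06] turn [-0.    -0.    -0.002]
```

View pics/h5.png

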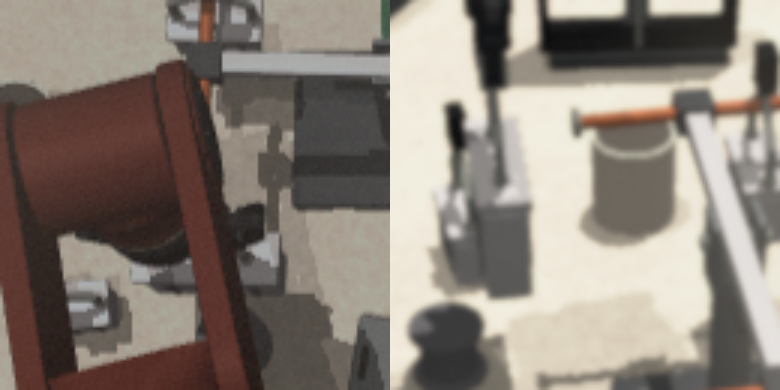

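Run:
```python
from h import *
y=np.radians(-2.4);X=np.array([np.cos(y),np.sin(y),0]);Y=np.array([-np.sin(y),np.cos(y),0])
o=np.array([510.8,187.5,295.7-184.6])
for n,v in(("top -x-y",(-21,-58,95)),("top +x-y",(21,-58,95)),("bot -x-y",(-21,-58,0)),("bot +x-y",(21,-58,0))):
    p=proj("side",o+X*v[0]+Y*v[1]+[0,0,v[2]]);print(n,((p-[230,140])*3).round(0)+[390,0])
```

```text
top -x-y [475. 206.]
top +x-y [532. 200.]
bot -x-y [483. 307.]
bot +x-y [537. 301.]
```

Run:
```python
from h import *
b=cv2.imread("pics/s5.png")
c=cv2.resize(b[140:250,235:320],None,fx=7,fy=7,interpolation=cv2.INTER_NEAREST)
y=np.radians(-2.4);X=np.array([np.cos(y),np.sin(y),0]);Y=np.array([-np.sin(y),np.cos(y),0])
o=np.array([510.8,187.5,295.7-184.6])
for v in((-21,-58,95),(21,-58,95),(-21,-58,0),(21,-58,0),(-21,58,95),(21,58,95),(0,0,160),(0,0,145),(0,-32,95),(0,32,95)):
    p=proj("side",o+X*v[0]+Y*v[1]+[0,0,v[2]]);q=((p-[235,140]+.5)*7).astype(int);cv2.circle(c,tuple(map(int,q)),4,(0,0,255),1)
cv2.imwrite("pics/h6.png",c)
```

```text
(no output)
```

View pics/h6.png

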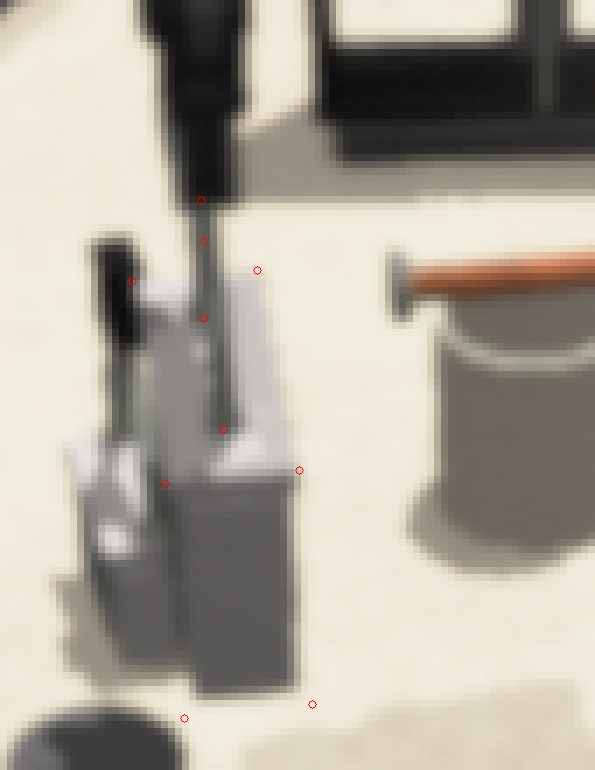

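Run:
```python
from h import *
b=cv2.imread("pics/side0.png")
def ov(x0,y0,x1,y1,k,o,yaw,w,t,h,H):
    c=cv2.resize(b[y0:y1,x0:x1],None,fx=k,fy=k,interpolation=cv2.INTER_NEAREST)
    y=np.radians(yaw);X=np.array([np.cos(y),np.sin(y),0]);Y=np.array([-np.sin(y),np.cos(y),0])
    for v in [(i*t/2,j*w/2,z) for i in(-1,1) for j in(-1,1) for z in(0,h)]+[(i*8,j*12,z) for i in(-1,1) for j in(-1,1) for z in(H-18,H+18)]:
        p=proj("side",np.array(o)+X*v[0]+Y*v[1]+[0,0,v[2]]);q=((p-[x0,y0]+.5)*k).astype(int);cv2.circle(c,tuple(map(int,q)),3,(0,0,255),1)
    return c
A=ov(270,380,340,480,5,(490.5,-349.3,0),-13.6,116,42,95,180)
B=ov(225,160,295,260,5,(493,333,0),3.5,78,42,60,145)
cv2.imwrite("pics/h7.png",np.hstack([A,B]))
```

```text
(no output)
```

View pics/h7.png

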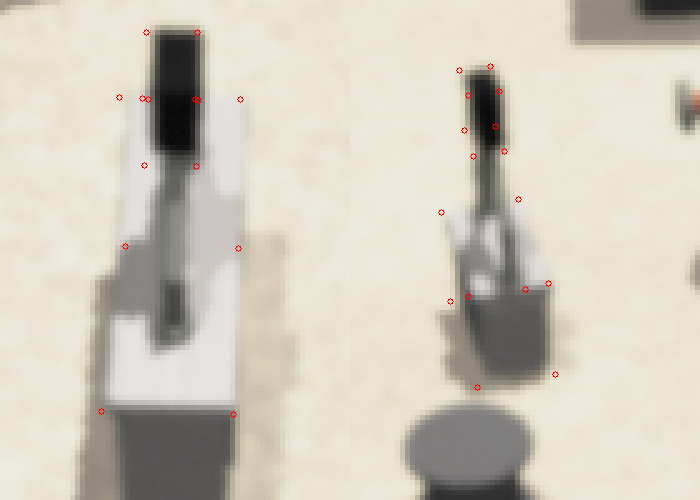

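{"method": "servo_tool", "body": {"series": [[[-0.1,0,0,0,0,0],[-0.4,0.1,0,0,0,0],[-0.9,0.1,0,0,0,0],[-1.5,0.1,0,0,0,0],[-2.2,0.1,0,0,0,0],[-2.9,0.1,0,0,0,0],[-3.6,0.1,0,0,0,0],[-4.2,0.1,0,0,0,0],[-4.6,0.1,0,0,0,0],[-4.8,0.1,0,0,0,0],[-4.8,0.1,0,0,0,0]]]}}

```text
clock: 8.75
tcp_pos: [559.2, 186.3, 295.6]
orientation: [[-0.999, 0.044, -0.0], [0.044, 0.999, -0.0], [0.0, -0.0, -1.0]]
ft_force: [0.1, -0.3, -3.8]
grip_width: 22.8
```

```bash
python3 go.py 612 184.8 295 -2.4
python3 - <<'E'
from h import *
b=viewer.snapshot("side")
cv2.imwrite("pics/h8.png",cv2.resize(b[140:240,250:350],None,fx=6,fy=6,interpolation=2))
E
```

```text
t 8.75 p [559.2 186.3 295.6] grip 22.8 F [ 0.1 -0.3 -3.8] yaw -2.52
  shift cm [-5.28  0.08  0.06] turn [-0.    -0.    -0.002]
```

View pics/h8.png

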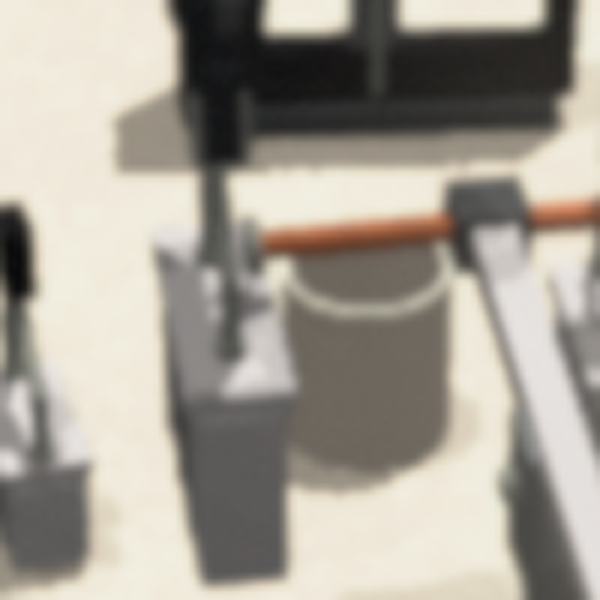

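The collar at crop (245,245) lines up with the middle of the bail window, whose apex is at (215,165) and base centre near (217,305). Continuing.

{"method": "servo_tool", "body": {"series": [[[-0.1,0,0,0,0,0],[-0.4,0,0,0,0,0],[-0.9,0,0,0,0,0],[-1.5,0,0,0,0,0],[-2.2,0,0,0,0,0],[-2.9,0,0,0,0,0],[-3.6,0,0,0,0,0],[-4.3,0,0,0,0,0],[-4.9,0,0,0,0,0],[-5.2,0,0,0,0,0],[-5.2,0,0,0,0,0],[-5.2,0,0,0,0,0]]]}}

```text
clock: 9.8
tcp_pos: [610.7, 184.1, 295.6]
orientation: [[-0.999, 0.044, -0.001], [0.044, 0.999, -0.0], [0.001, -0.0, -1.0]]
ft_force: [0.3, -0.3, -4.4]
grip_width: 22.9
```

```bash
python3 go.py 612 184.8 270 -2.4
python3 - <<'E'
from h import *
a=viewer.snapshot("top");b=viewer.snapshot("side")
cv2.imwrite("pics/h9.png",np.hstack([cv2.resize(a[170:270,200:300],None,fx=4,fy=4),cv2.resize(b[140:240,270:370],None,fx=4,fy=4,interpolation=2)]))
E
```

```text
t 9.8 p [610.7 184.1 295.6] grip 22.9 F [ 0.3 -0.3 -4.4] yaw -2.52
  shift cm [-0.13  0.08  2.56] turn [-0.    -0.001 -0.002]
```

View pics/h9.png

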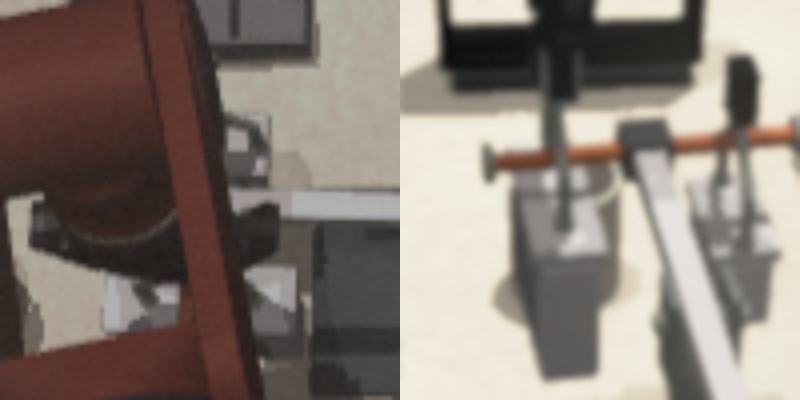

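{"method": "servo_tool", "body": {"series": [[[-0.1,0,0.2,0,0,0],[-0.1,0,0.6,0,0,0],[-0.1,0,1,0,0,0],[-0.1,0,1.4,0,0,0],[-0.1,0,1.8,0,0,0],[-0.1,0,2.1,0,0,0],[-0.1,0,2.4,0,0,0],[-0.1,0,2.7,0,0,0],[-0.1,0,3,0,0,0],[-0.1,0,3.3,0,0,0],[-0.1,0,3.5,0,0,0],[-0.1,0,3.5,0,0,0]]]}}

```text
clock: 10.9
tcp_pos: [611.7, 184.6, 260.5]
orientation: [[-0.999, 0.044, 0.0], [0.044, 0.999, 0.001], [0.0, 0.001, -1.0]]
ft_force: [-1.3, 3.3, -3.4]
grip_width: 22.8
```

```bash
python3 go.py 612 184.8 250 -2.4
python3 - <<'E'
from h import *
b=viewer.snapshot("side")
cv2.imwrite("pics/h10.png",cv2.resize(b[140:290,270:420],None,fx=4,fy=4,interpolation=2))
E
```

```text
t 10.9 p [611.7 184.6 260.5] grip 22.8 F [-1.3  3.3 -3.4] yaw -2.5
  shift cm [-0.03  0.02  1.05] turn [ 0.001 -0.    -0.002]
```

View pics/h10.png

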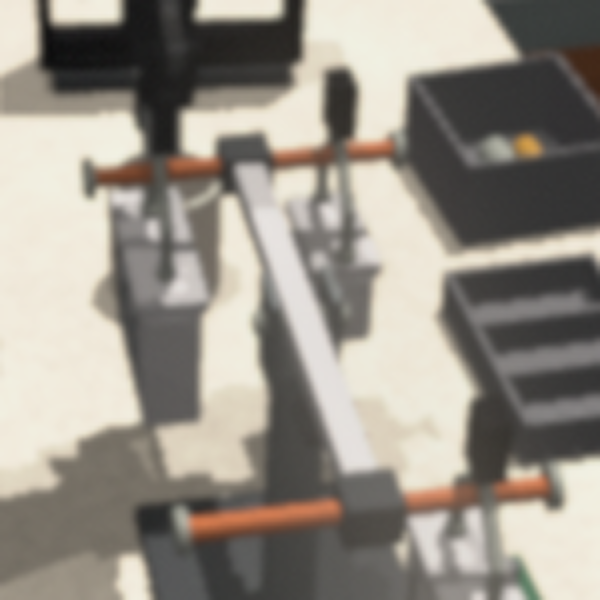

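The left rod is loading now. The +y force says the rod bears on the +y leg, so I'll shift the housing +y while lowering.

{"method": "servo_tool", "body": {"series": [[[0,0.1,0,0,0,0],[0,0.2,0,0,0,0],[0,0.25,0.1,0,0,0],[0,0.25,0.2,0,0,0],[0,0.25,0.3,0,0,0],[0,0.25,0.4,0,0,0],[0,0.25,0.5,0,0,0],[0,0.25,0.5,0,0,0]]]}}

```text
clock: 11.62
tcp_pos: [612.3, 186.6, 255.8]
orientation: [[-0.999, 0.044, 0.001], [0.044, 0.999, 0.0], [-0.001, 0.0, -1.0]]
ft_force: [1.9, 1.3, -1.6]
grip_width: 23.3
```

```bash
python3 go.py 612 184.8 250 -2.4
```

```text
t 11.62 p [612.3 186.6 255.8] grip 23.3 F [ 1.9  1.3 -1.6] yaw -2.52
  shift cm [ 0.02 -0.18  0.58] turn [ 0.     0.001 -0.002]
```

{"method": "servo_tool", "body": {"series": [[[0,0.05,0.1,0,0,0],[0,0.1,0.2,0,0,0],[0,0.1,0.3,0,0,0],[0,0.1,0.4,0,0,0],[0,0.1,0.5,0,0,0],[0,0.1,0.6,0,0,0],[0,0.1,0.6,0,0,0],[0,0.1,0.6,0,0,0]]]}}

```text
clock: 12.28
tcp_pos: [612.1, 187.2, 249.8]
orientation: [[-0.999, 0.044, 0.001], [0.044, 0.999, -0.001], [-0.001, -0.001, -1.0]]
ft_force: [1.2, -1.4, -0.3]
grip_width: 23.0
```

```bash
python3 go.py 612 184.8 250 -2.4
python3 - <<'E'
from h import *
b=viewer.snapshot("side")
cv2.imwrite("pics/h11.png",cv2.resize(b[140:290,270:420],None,fx=4,fy=4,interpolation=2))
E
```

```text
t 12.28 p [612.1 187.2 249.8] grip 23.0 F [ 1.2 -1.4 -0.3] yaw -2.51
  shift cm [-0.   -0.24 -0.02] turn [-0.001  0.001 -0.002]
```

View pics/h11.png

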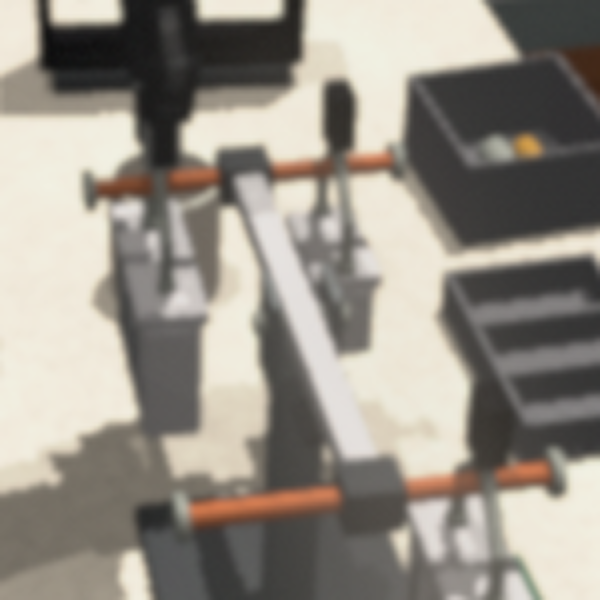

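{"method": "servo_tool", "body": {"series": [[[0,-0.05,0.1,0,0,0],[0,-0.05,0.1,0,0,0],[0,-0.05,0.1,0,0,0],[0,-0.05,0.1,0,0,0]]]}}

```text
clock: 12.67
tcp_pos: [612.1, 187.1, 248.9]
orientation: [[-0.999, 0.044, 0.001], [0.044, 0.999, 0.0], [-0.001, 0.0, -1.0]]
ft_force: [2.6, -0.1, -0.6]
grip_width: 22.8
```

{"method": "servo_tool", "body": {"series": [[[0,0,0,0,0,0],[0,0,0,0,0,0],[0,0,0,0,0,0],[0,0,0,0,0,0],[0,0,0,0,0,0]]], "hand": 5.5}}

```text
clock: 13.08
tcp_pos: [611.6, 187.2, 248.6]
orientation: [[-0.999, 0.044, -0.001], [0.044, 0.999, 0.0], [0.001, 0.0, -1.0]]
ft_force: [-1.2, -0.1, 0.3]
grip_width: 55.1
```

```bash
python3 go.py 612 184.8 250 -2.4
python3 - <<'E'
from h import *
b=viewer.snapshot("side")
cv2.imwrite("pics/h12.png",cv2.resize(b[140:290,270:420],None,fx=4,fy=4,interpolation=2))
E
```

```text
t 13.08 p [611.6 187.2 248.6] grip 55.1 F [-1.2 -0.1  0.3] yaw -2.5
  shift cm [-0.05 -0.24 -0.14] turn [ 0.    -0.001 -0.002]
```

View pics/h12.png

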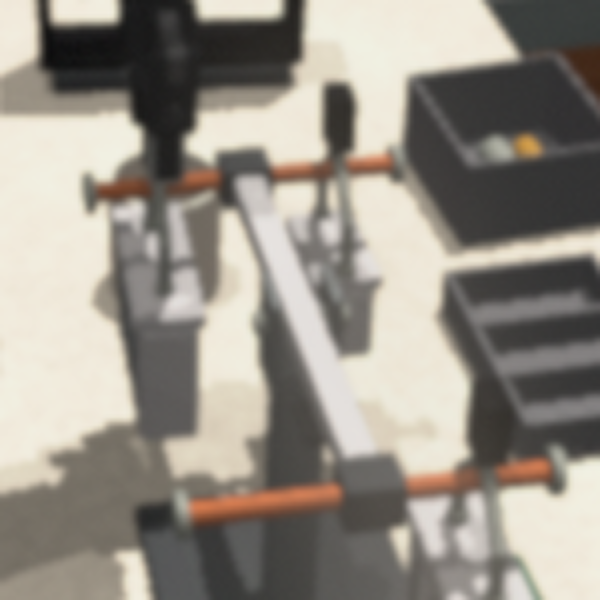

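Large hangs free with the bar tilted left-down, and the force has dropped to about zero. Backing straight up.

{"method": "servo_tool", "body": {"series": [[[0,0,-0.3,0,0,0],[0,0,-1,0,0,0],[0,0,-2,0,0,0],[0,0,-3.5,0,0,0],[0,0,-5,0,0,0],[0,0,-7,0,0,0],[0,0,-9,0,0,0],[0,0,-10,0,0,0],[0,0,-10,0,0,0]]], "hand": 6.5}}

```text
clock: 13.88
tcp_pos: [613.6, 187.4, 353.9]
orientation: [[-0.999, 0.044, 0.008], [0.044, 0.999, 0.002], [-0.008, 0.002, -1.0]]
ft_force: [-0.7, 0.3, 1.0]
grip_width: 65.0
```

```bash
python3 go.py 494 333 270 3.5
python3 - <<'E'
from h import *
a=viewer.snapshot("top");b=viewer.snapshot("side")
cv2.imwrite("pics/t13.png",a);cv2.imwrite("pics/s13.png",b)
cv2.imwrite("pics/h13.png",cv2.resize(b[140:290,230:420],None,fx=4,fy=4,interpolation=2))
E
```

```text
t 13.88 p [613.6 187.4 353.9] grip 65.0 F [-0.7  0.3  1. ] yaw -2.51
  shift cm [12.65 14.01  8.32] turn [ 0.001  0.008 -0.105]
```

View pics/h13.png

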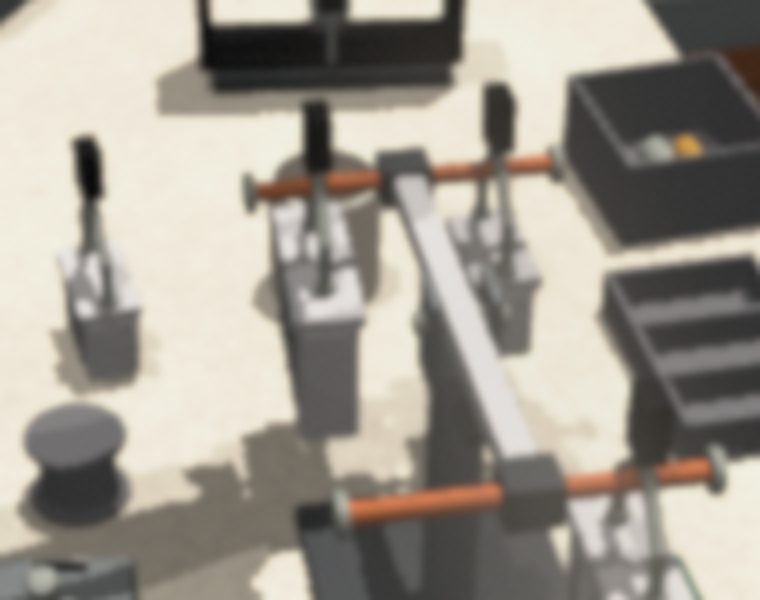

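{"method": "servo_tool", "body": {"series": [[[0.4,0.5,0,0,0,-0.01],[1.8,2,0,0,0.002,-0.02],[3.8,4.2,0.5,0,0.004,-0.04],[5.8,6.5,1.5,0,0.006,-0.05],[7.8,8.7,3,0,0.008,-0.07],[9.6,10.7,4.8,0,0.008,-0.08],[11.2,12.4,6.4,0,0.008,-0.1],[12.3,13.6,7.6,0,0.008,-0.105],[12.6,14,8.2,0,0.008,-0.105],[12.6,14,8.2,0,0.008,-0.105],[12.6,14,8.2,0,0.008,-0.105]]]}}

```text
clock: 14.9
tcp_pos: [491.9, 332.1, 265.9]
orientation: [[-0.998, -0.062, -0.009], [-0.062, 0.998, -0.001], [0.009, -0.001, -1.0]]
ft_force: [-0.6, 0.4, 0.7]
grip_width: 65.1
```

```bash
python3 go.py 494 333 270 3.5 494 333 149 3.5
python3 - <<'E'
from h import *
b=viewer.snapshot("side")
cv2.imwrite("pics/s14.png",b)
s0=cv2.imread("pics/s13.png");t=cv2.imread("pics/t13.png")
cv2.imwrite("pics/h14.png",np.hstack([cv2.resize(b[130:240,210:310],None,fx=5,fy=5,interpolation=2)]))
cv2.imwrite("pics/h15.png",cv2.resize(t[170:280,290:400],None,fx=5,fy=5,interpolation=2))
E
```

```text
t 14.9 p [491.9 332.1 265.9] grip 65.1 F [-0.6  0.4  0.7] yaw 3.54
  shift cm [-0.22  0.08 -0.42] turn [-0.001 -0.009  0.001]
t 14.9 p [491.9 332.1 265.9] grip 65.1 F [-0.6  0.4  0.7] yaw 3.54
  shift cm [-0.33  0.09 11.68] turn [-0.001 -0.009  0.001]
```

View pics/h14.png

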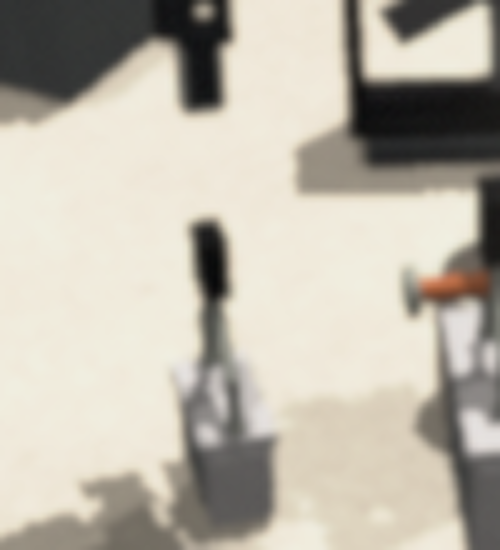

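View pics/h15.png

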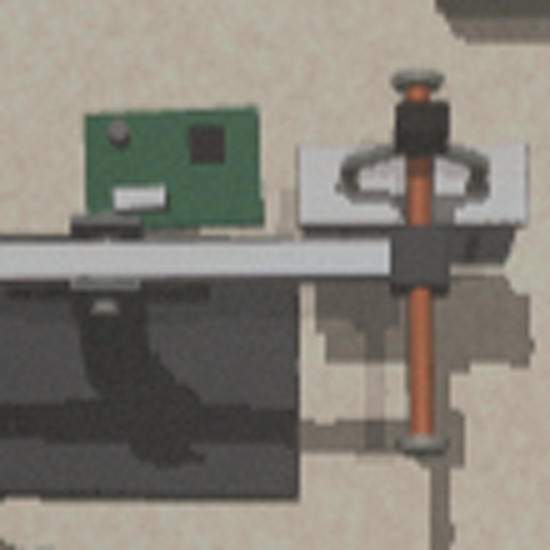

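{"method": "servo_tool", "body": {"series": [[[-0.3,0.1,1,0,-0.009,0],[-0.4,0.1,2.5,0,-0.009,0],[-0.45,0.1,4.5,0,-0.009,0],[-0.45,0.1,6.5,0,-0.009,0],[-0.45,0.1,8.5,0,-0.009,0],[-0.45,0.1,10.2,0,-0.009,0],[-0.45,0.1,11.4,0,-0.009,0],[-0.45,0.1,11.7,0,-0.009,0],[-0.45,0.1,11.7,0,-0.009,0],[-0.45,0.1,11.7,0,-0.009,0]]]}}

```text
clock: 15.78
tcp_pos: [496.8, 333.8, 151.0]
orientation: [[-0.998, -0.061, 0.003], [-0.061, 0.998, 0.001], [-0.003, 0.001, -1.0]]
ft_force: [-0.0, -0.3, -0.1]
grip_width: 64.9
```

```bash
python3 go.py 495.5 333 149 3.5
python3 - <<'E'
from h import *
b=viewer.snapshot("side")
cv2.imwrite("pics/h16.png",cv2.resize(b[150:250,210:310],None,fx=5,fy=5,interpolation=2))
print(tri((374.4,258.4),(315.75,267)), "rear",tri((417/5+290,80/5+170),(717/4+230,468/4+140)))
E
```

```text
t 15.78 p [496.8 333.8 151. ] grip 64.9 F [-0.  -0.3 -0.1] yaw 3.47
  shift cm [ 0.13 -0.07  0.2 ] turn [ 0.001  0.003 -0.001]
(array([ 560.03769928, -112.55453045,  234.70776504]), np.float64(4.006302326227436)) rear (array([ 739.29813429, -120.10905018,  232.14065271]), np.float64(4.055056219265587))
```

View pics/h16.png

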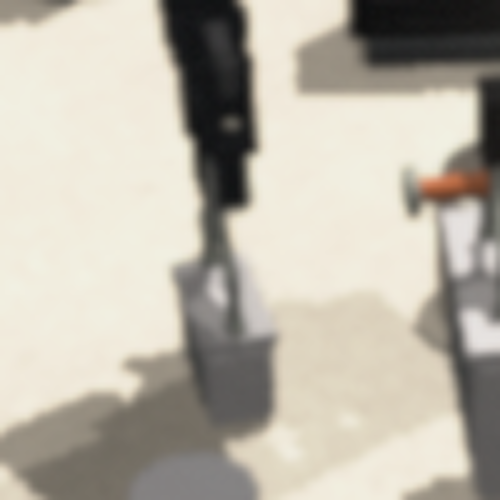

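{"method": "servo_tool", "body": {"series": [[[0.1,0,0.2,0,0,0],[0.1,0,0.2,0,0,0],[0.1,0,0.2,0,0,0],[0.1,0,0.2,0,0,0],[0.1,0,0.2,0,0,0],[0.1,0,0.2,0,0,0]]], "hand": 1.5}}

```text
clock: 16.33
tcp_pos: [495.1, 334.1, 148.5]
orientation: [[-0.998, -0.061, 0.002], [-0.061, 0.998, 0.001], [-0.002, 0.001, -1.0]]
ft_force: [-0.8, 1.2, 3.1]
grip_width: 23.1
```

```bash
python3 go.py 490 333 300 3.5
```

```text
t 16.33 p [495.1 334.1 148.5] grip 23.1 F [-0.8  1.2  3.1] yaw 3.51
  shift cm [  0.48  -0.06 -15.15] turn [0.001 0.002 0.   ]
```

{"method": "servo_tool", "body": {"series": [[[0,0,-0.3,0,0,0],[0,0,-1,0,0,0],[0,0,-2.3,0,0,0],[0,0,-4,0,0,0],[0,0,-6,0,0,0],[0,0,-8,0,0,0],[0,0,-10,0,0,0],[0,0,-12,0,0,0],[0,0,-13.7,0,0,0],[0,0,-14.9,0,0,0],[0,0,-15.5,0,0,0],[0,0,-15.6,0,0,0]]]}}

```text
clock: 17.33
tcp_pos: [495.0, 333.8, 305.7]
orientation: [[-0.998, -0.061, 0.004], [-0.061, 0.998, 0.002], [-0.004, 0.002, -1.0]]
ft_force: [0.3, -0.5, -1.7]
grip_width: 23.1
```

```bash
python3 go.py 490 -109 304 -2.4
```

```text
t 17.33 p [495.  333.8 305.7] grip 23.1 F [ 0.3 -0.5 -1.7] yaw 3.51
  shift cm [  3.21 -44.17   0.09] turn [0.002 0.004 0.103]
```

{"method": "servo_tool", "body": {"series": [[[0,-0.4,0,0,0,0.01],[0.1,-1.5,0,0,0,0.02],[0.2,-3.3,0,0,0,0.02],[0.4,-5.7,0,0,0,0.03],[0.6,-8.6,0,0,0,0.03],[0.8,-11.6,0,0,0,0.04],[1,-14.6,0,0,0,0.04],[1.3,-17.6,0,0,0,0.05],[1.5,-20.6,0,0,0,0.05],[1.7,-23.6,0,0,0,0.06],[1.9,-26.6,0,0,0,0.06],[2.1,-29.6,0,0,0,0.07]]]}}

```text
clock: 18.33
tcp_pos: [490.0, 34.7, 301.8]
orientation: [[-1.0, 0.01, -0.002], [0.01, 1.0, 0.0], [0.002, 0.0, -1.0]]
ft_force: [1.1, -0.2, -1.6]
grip_width: 23.1
```

```bash
python3 go.py 490 -109 304 -2.4
```

```text
t 18.33 p [490.   34.7 301.8] grip 23.1 F [ 1.1 -0.2 -1.6] yaw -0.56
  shift cm [ -0.14 -14.37  -0.22] turn [ 0.    -0.002  0.032]
```

{"method": "servo_tool", "body": {"series": [[[0,-2.8,0,0,0,0.01],[-0.1,-5.4,0,0,0,0.015],[-0.1,-7.8,0.1,0,0,0.02],[-0.1,-9.9,0.2,0,0,0.025],[-0.1,-11.6,0.3,0,0,0.03],[-0.1,-12.8,0.5,0,0,0.032],[-0.1,-13.4,0.6,0,0,0.032],[-0.1,-13.6,0.7,0,0,0.032],[-0.1,-13.6,0.7,0,0,0.032],[-0.1,-13.6,0.7,0,0,0.032]]]}}

```text
clock: 19.17
tcp_pos: [491.2, -98.4, 296.1]
orientation: [[-0.999, 0.04, 0.0], [0.04, 0.999, 0.001], [-0.0, 0.001, -1.0]]
ft_force: [0.2, 0.4, -2.4]
grip_width: 23.0
```

```bash
python3 go.py 495 -110.5 295 -2.4  599 -114.5 295 -2.4
python3 - <<'E'
from h import *
a=viewer.snapshot("top");b=viewer.snapshot("side")
cv2.imwrite("pics/h17.png",np.hstack([cv2.resize(a[190:330,320:430],None,fx=4,fy=4,interpolation=2)[:, :400],cv2.resize(b[220:360,260:360],None,fx=4,fy=4,interpolation=2)]))
E
```

```text
t 19.17 p [491.2 -98.4 296.1] grip 23.0 F [ 0.2  0.4 -2.4] yaw -2.31
  shift cm [-0.43 -1.19  0.11] turn [0.001 0.    0.002]
t 19.17 p [491.2 -98.4 296.1] grip 23.0 F [ 0.2  0.4 -2.4] yaw -2.31
  shift cm [-10.84  -1.17   0.11] turn [0.001 0.    0.002]
```

View pics/h17.png

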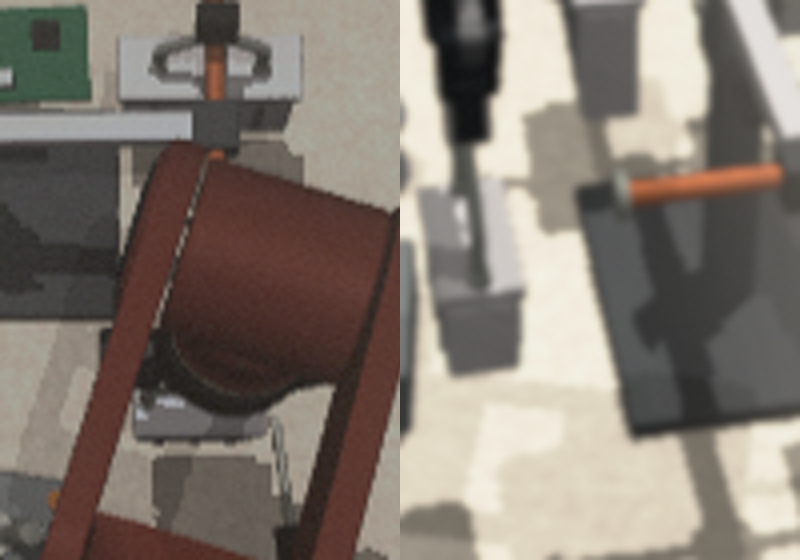

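{"method": "servo_tool", "body": {"series": [[[-0.3,-0.4,0,0,0,0],[-0.8,-0.7,0,0,0,0],[-1.4,-0.9,0.1,0,0,0],[-2,-0.9,0.1,0,0,0],[-2.6,-0.9,0.1,0,0,0],[-3.1,-0.9,0.1,0,0,0],[-3.4,-0.9,0.1,0,0,0],[-3.5,-0.9,0.1,0,0,0],[-3.5,-0.9,0.1,0,0,0]]]}}

```text
clock: 20.02
tcp_pos: [526.2, -109.5, 295.4]
orientation: [[-0.999, 0.041, 0.001], [0.041, 0.999, 0.001], [-0.001, 0.001, -1.0]]
ft_force: [-0.1, -0.5, -3.5]
grip_width: 22.8
```

```bash
python3 go.py 545 -110 295 -2.4  599 -112.2 295 -2.4
python3 - <<'E'
from h import *
b=viewer.snapshot("side")
cv2.imwrite("pics/h18.png",cv2.resize(b[220:340,270:370],None,fx=5,fy=5,interpolation=2))
E
```

```text
t 20.02 p [ 526.2 -109.5  295.4] grip 22.8 F [-0.1 -0.5 -3.5] yaw -2.32
  shift cm [-1.88  0.03  0.04] turn [0.001 0.001 0.001]
t 20.02 p [ 526.2 -109.5  295.4] grip 22.8 F [-0.1 -0.5 -3.5] yaw -2.32
  shift cm [-7.28  0.03  0.04] turn [0.001 0.001 0.001]
```

View pics/h18.png

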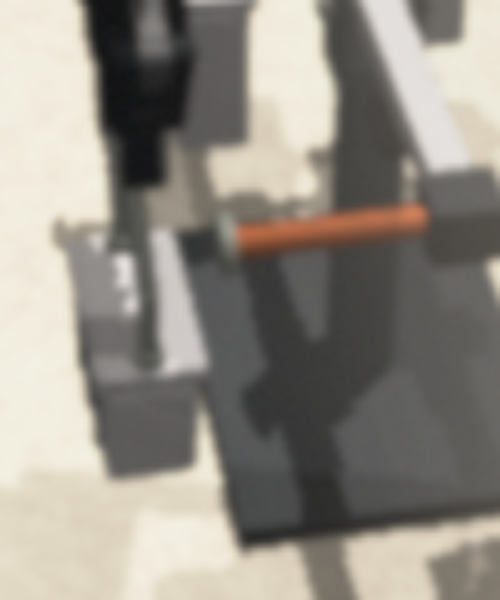

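{"method": "servo_tool", "body": {"series": [[[-0.1,0,0,0,0,0],[-0.4,0,0,0,0,0],[-0.9,0,0,0,0,0],[-1.5,0,0,0,0,0],[-2.2,0,0,0,0,0],[-2.9,0,0,0,0,0],[-3.6,0,0,0,0,0],[-4.3,0,0,0,0,0],[-4.8,0,0,0,0,0],[-5.1,0,0,0,0,0],[-5.1,0,0,0,0,0]]]}}

```text
clock: 20.98
tcp_pos: [577.6, -111.7, 295.4]
orientation: [[-0.999, 0.041, 0.001], [0.041, 0.999, 0.001], [-0.001, 0.001, -1.0]]
ft_force: [-0.9, 0.1, -2.4]
grip_width: 22.9
```

```bash
python3 go.py 599 -112.2 295 -2.4
python3 - <<'E'
from h import *
b=viewer.snapshot("side")
cv2.imwrite("pics/h19.png",cv2.resize(b[220:340,280:380],None,fx=5,fy=5,interpolation=2))
E
```

```text
t 20.98 p [ 577.6 -111.7  295.4] grip 22.9 F [-0.9  0.1 -2.4] yaw -2.33
  shift cm [-2.14  0.04  0.04] turn [0.001 0.001 0.001]
```

View pics/h19.png

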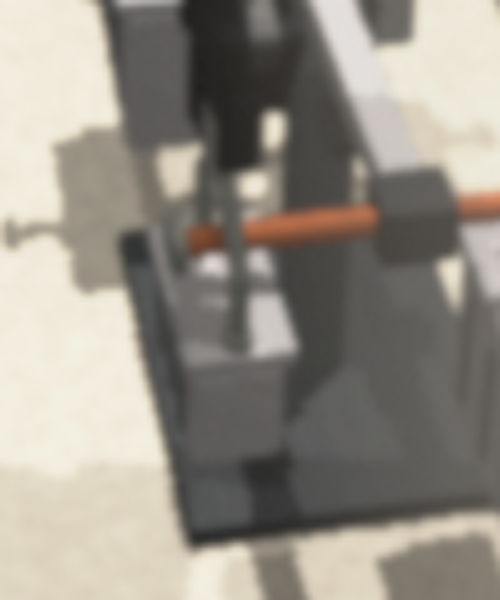

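Threaded: the collar at (178,240) is in front of the bail, and the rod runs behind the near upright. Going on to the seat.

{"method": "servo_tool", "body": {"series": [[[-0.1,0,0,0,0,0],[-0.4,0,0,0,0,0],[-0.8,0,0,0,0,0],[-1.3,0,0.2,0,0,0],[-1.7,0,0.5,0,0,0],[-2,0,0.9,0,0,0],[-2.1,0,1.3,0,0,0],[-2.1,0,1.7,0,0,0],[-2.1,0,2,0,0,0],[-2.1,0,2.2,0,0,0],[-2.1,0,2.3,0,0,0],[-2.1,0,2.3,0,0,0]]]}}

```text
clock: 22.03
tcp_pos: [597.7, -112.4, 272.2]
orientation: [[-0.999, 0.041, 0.0], [0.041, 0.999, 0.001], [-0.0, 0.001, -1.0]]
ft_force: [-0.1, 0.4, -2.1]
grip_width: 23.0
```

```bash
python3 go.py 599 -112.2 257 -2.4
```

```text
t 22.03 p [ 597.7 -112.4  272.2] grip 23.0 F [-0.1  0.4 -2.1] yaw -2.34
  shift cm [-0.13  0.03  1.52] turn [0.001 0.    0.001]
```

{"method": "servo_tool", "body": {"series": [[[-0.1,0,0.1,0,0,0],[-0.1,0,0.2,0,0,0],[-0.1,0,0.3,0,0,0],[-0.1,0,0.4,0,0,0],[-0.1,0,0.5,0,0,0],[-0.1,0,0.6,0,0,0],[-0.1,0,0.7,0,0,0],[-0.1,0,0.8,0,0,0],[-0.1,0,0.9,0,0,0],[-0.1,0,0.9,0,0,0]]]}}

```text
clock: 22.87
tcp_pos: [599.0, -112.5, 263.5]
orientation: [[-0.999, 0.041, 0.001], [0.041, 0.999, 0.001], [-0.001, 0.001, -1.0]]
ft_force: [0.9, -0.0, -1.0]
grip_width: 23.1
```

```bash
python3 go.py 599 -112.2 257 -2.4
```

```text
t 22.87 p [ 599.  -112.5  263.5] grip 23.1 F [ 0.9 -0.  -1. ] yaw -2.34
  shift cm [0.01 0.03 0.65] turn [0.001 0.001 0.001]
```

{"method": "servo_tool", "body": {"series": [[[0,0,0.1,0,0,0],[0,0,0.2,0,0,0],[0,0,0.3,0,0,0],[0,0,0.4,0,0,0],[0,0,0.5,0,0,0],[0,0,0.6,0,0,0],[0,0,0.65,0,0,0],[0,0,0.65,0,0,0],[0,0,0.65,0,0,0]]]}}

```text
clock: 23.62
tcp_pos: [599.1, -112.5, 257.2]
orientation: [[-0.999, 0.041, 0.001], [0.041, 0.999, 0.0], [-0.001, 0.001, -1.0]]
ft_force: [0.3, 1.5, 0.0]
grip_width: 22.9
```

```bash
python3 go.py 599 -112.2 257 -2.4
python3 - <<'E'
from h import *
b=viewer.snapshot("side")
cv2.imwrite("pics/h20.png",cv2.resize(b[140:340,230:430],None,fx=3,fy=3,interpolation=2))
E
```

```text
t 23.62 p [ 599.1 -112.5  257.2] grip 22.9 F [0.3 1.5 0. ] yaw -2.34
  shift cm [0.01 0.03 0.02] turn [0.001 0.001 0.001]
```

View pics/h20.png

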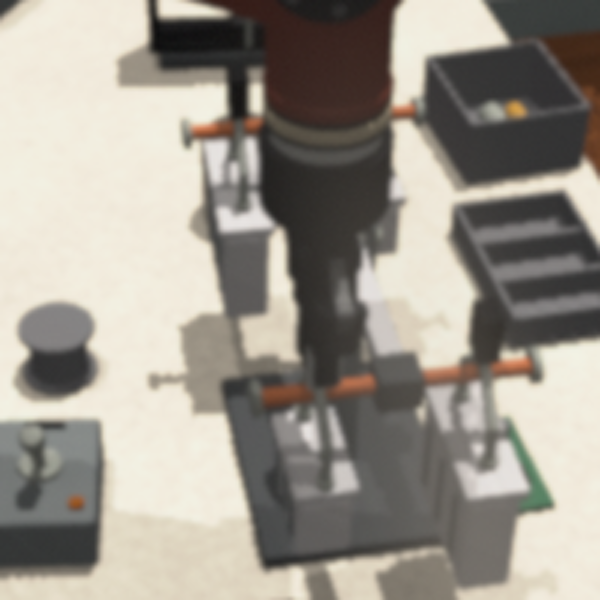

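Fully loaded, force about zero and the bar near level. Releasing.

{"method": "servo_tool", "body": {"series": [[[0,0,0,0,0,0],[0,0,0,0,0,0],[0,0,0,0,0,0],[0,0,0,0,0,0],[0,0,0,0,0,0]]], "hand": 5.5}}

```text
clock: 24.08
tcp_pos: [598.9, -112.6, 257.1]
orientation: [[-0.999, 0.041, 0.001], [0.041, 0.999, 0.0], [-0.001, 0.0, -1.0]]
ft_force: [0.3, -0.0, -0.5]
grip_width: 54.6
```

{"method": "servo_tool", "body": {"series": [[[0,0,-0.3,0,0,0],[0,0,-1,0,0,0],[0,0,-2,0,0,0],[0,0,-3.5,0,0,0],[0,0,-5,0,0,0],[0,0,-7,0,0,0],[0,0,-9,0,0,0],[0,0,-10,0,0,0],[0,0,-10,0,0,0]]]}}

```text
clock: 24.83
tcp_pos: [600.6, -113.1, 362.1]
orientation: [[-0.999, 0.041, 0.009], [0.041, 0.999, -0.002], [-0.009, -0.002, -1.0]]
ft_force: [0.5, 0.7, 0.1]
grip_width: 55.3
```

```bash
python3 go.py 424 -30 250 -8
python3 - <<'E'
from h import *
a=viewer.snapshot("top");b=viewer.snapshot("side")
cv2.imwrite("pics/s21.png",b);cv2.imwrite("pics/t21.png",a)
cv2.imwrite("pics/h21.png",cv2.resize(b[140:340,215:415],None,fx=3,fy=3,interpolation=2))
E
```

```text
t 24.83 p [ 600.6 -113.1  362.1] grip 55.3 F [0.5 0.7 0.1] yaw -2.33
  shift cm [18.08  7.6  11.04] turn [-0.001  0.009  0.099]
```

View pics/h21.png

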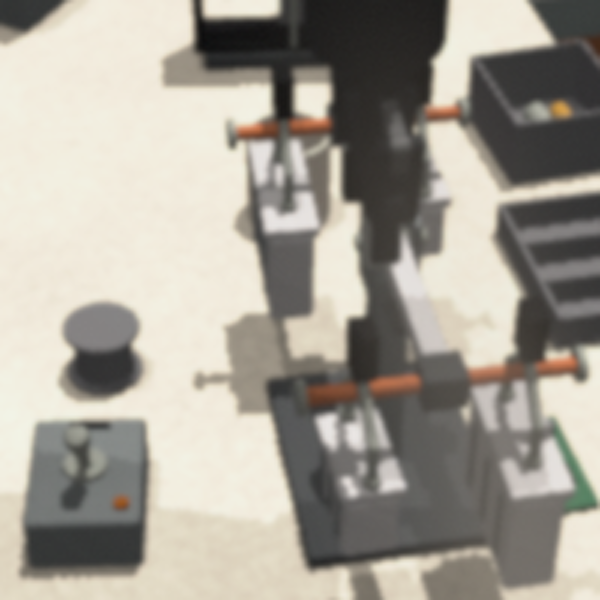

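Both hang and the bar looks level. Next is the toggle: close the fingers and come in on the −y side of the bat.

```bash
python3 go.py 411.7 -53 210 -10.3
python3 - <<'E'
from h import *
t=cv2.imread("pics/t21.png");b=cv2.imread("pics/s21.png")
cv2.imwrite("pics/h22.png",np.hstack([cv2.resize(t[280:350,285:355],None,fx=5,fy=5,interpolation=2),cv2.resize(b[270:340,210:280],None,fx=5,fy=5,interpolation=2)]))
E
```

```text
t 24.93 p [ 599.  -112.6  357.6] grip 55.1 F [ 0.3  0.2 -0.6] yaw -2.34
  shift cm [18.99  5.19 14.72] turn [0.    0.002 0.139]
```

{"method": "servo_tool", "body": {"series": [[[0.6,0,0,0,0,0.01],[2.2,0.4,0,0,0.002,0.02],[4.5,1,0,0,0.004,0.03],[7,1.8,0,0,0.006,0.05],[9.6,2.7,0.5,0,0.008,0.07],[12.2,3.6,1.8,0,0.009,0.09],[14.6,4.4,4,0,0.009,0.11],[16.7,5,7,0,0.009,0.13],[18.2,5.2,10,0,0.009,0.14],[18.9,5.25,12.5,0,0.009,0.14],[19.1,5.25,14.2,0,0.009,0.14],[19.1,5.25,15,0,0.009,0.14]]], "hand": 0}}

```text
clock: 25.93
tcp_pos: [406.1, -51.1, 202.2]
orientation: [[-0.983, 0.18, -0.016], [0.18, 0.984, 0.004], [0.017, 0.001, -1.0]]
ft_force: [-0.2, 0.2, 0.3]
grip_width: 0.0
```

```bash
python3 go.py 411.7 -53 114 -10.3 424.5 18 114 -10.3
```

```text
t 25.93 p [406.1 -51.1 202.2] grip 0.0 F [-0.2  0.2  0.3] yaw -10.38
  shift cm [-0.73 -0.1   8.81] turn [ 0.001 -0.017 -0.001]
t 25.93 p [406.1 -51.1 202.2] grip 0.0 F [-0.2  0.2  0.3] yaw -10.38
  shift cm [-0.71  7.12  8.82] turn [ 0.001 -0.017 -0.001]
```

View pics/h22.png

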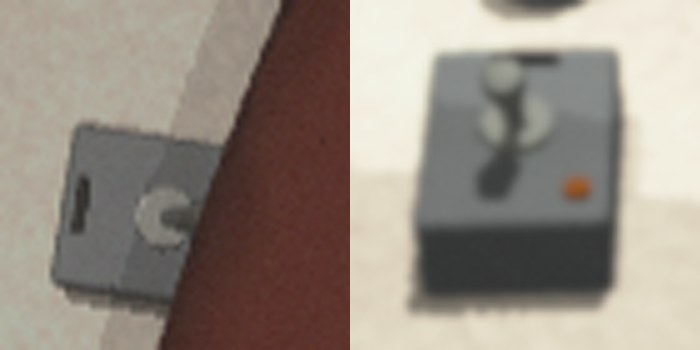

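{"method": "servo_tool", "body": {"series": [[[-0.2,-0.1,1,0,-0.01,0],[-0.5,-0.2,2.5,0,-0.013,0],[-0.6,-0.2,4.5,0,-0.013,0],[-0.6,-0.2,6.5,0,-0.013,0],[-0.6,-0.2,8,0,-0.013,0],[-0.6,-0.2,8.7,0,-0.013,0],[-0.6,-0.2,8.7,0,-0.013,0],[-0.6,-0.2,8.7,0,-0.013,0]]]}}

```text
clock: 26.6
tcp_pos: [415.2, -55.2, 120.0]
orientation: [[-0.984, 0.18, 0.004], [0.18, 0.984, -0.001], [-0.004, 0.0, -1.0]]
ft_force: [-0.2, 0.6, -0.4]
grip_width: -0.2
```

```bash
python3 go.py 424.5 18 114 -10.3
python3 - <<'E'
from h import *
b=viewer.snapshot("side")
cv2.imwrite("pics/h23.png",cv2.resize(b[220:340,200:300],None,fx=5,fy=5,interpolation=2))
E
```

```text
t 26.6 p [415.2 -55.2 120. ] grip -0.2 F [-0.2  0.6 -0.4] yaw -10.37
  shift cm [0.41 7.37 0.59] turn [ 0.     0.004 -0.001]
```

View pics/h23.png

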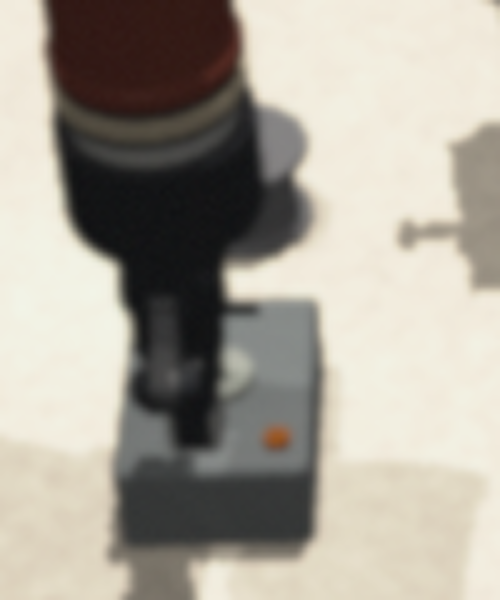

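{"method": "servo_tool", "body": {"series": [[[0.2,0.3,0.2,0,0,0],[0.3,1,0.4,0,0,0],[0.3,1.8,0.4,0,0,0],[0.3,2.6,0.4,0,0,0],[0.3,3.4,0.4,0,0,0],[0.3,4.2,0.4,0,0,0],[0.3,5,0.4,0,0,0],[0.3,5.8,0.4,0,0,0],[0.3,6.5,0.4,0,0,0],[0.3,7,0.4,0,0,0],[0.3,7.1,0.4,0,0,0],[0.3,7.1,0.4,0,0,0]]]}}

```text
clock: 27.65
tcp_pos: [424.8, 15.7, 115.6]
orientation: [[-0.984, 0.179, 0.004], [0.179, 0.984, -0.001], [-0.004, -0.0, -1.0]]
ft_force: [-0.3, -0.6, 0.0]
grip_width: -0.0
```

```bash
python3 go.py 413 -40 114 -10.3
python3 - <<'E'
from h import *
b=viewer.snapshot("side")
cv2.imwrite("pics/h24.png",cv2.resize(b[220:340,200:300],None,fx=5,fy=5,interpolation=2))
E
```

```text
t 27.65 p [424.8  15.7 115.6] grip -0.0 F [-0.3 -0.6  0. ] yaw -10.31
  shift cm [ 0.16 -5.69  0.16] turn [-0.     0.004 -0.   ]
```

View pics/h24.png

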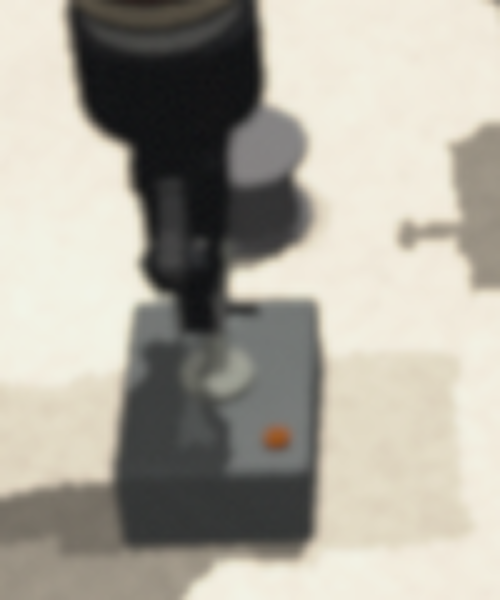

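Retreat toward −y, then up, to leave the view clear.

{"method": "servo_tool", "body": {"series": [[[0,-0.5,0,0,0,0],[0,-2,0,0,0,0],[0,-4,-0.2,0,0,0],[0,-6,-1,0,0,0],[0,-8,-3,0,0,0],[0,-10,-6,0,0,0],[0,-13,-9,0,0,0],[0,-16,-12,0,0,0],[0,-19,-14,0,0,0],[0,-21,-15,0,0,0],[0,-22,-15,0,0,0],[0,-22,-15,0,0,0]]]}}

```text
clock: 28.7
tcp_pos: [384.3, -203.2, 266.3]
orientation: [[-0.983, 0.184, 0.006], [0.184, 0.983, -0.002], [-0.006, -0.001, -1.0]]
ft_force: [0.1, -0.4, -0.7]
grip_width: 0.1
```

Run:
```python
from h import *
a=viewer.snapshot("top");b=viewer.snapshot("side")
cv2.imwrite("pics/s25.png",b);cv2.imwrite("pics/t25.png",a)
```

```text
(no output)
```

View pics/s25.png

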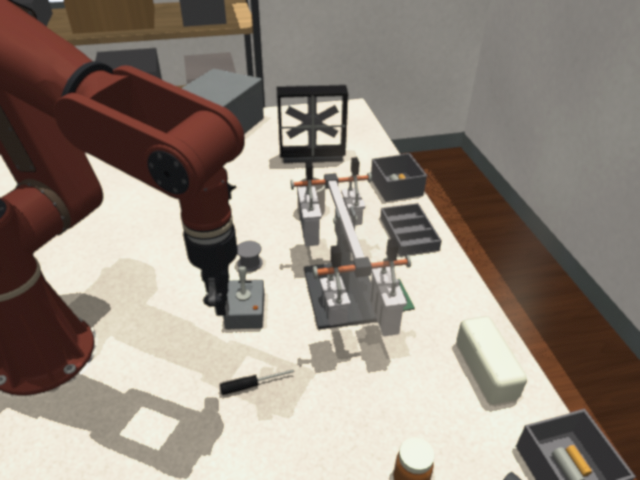

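View pics/t25.png

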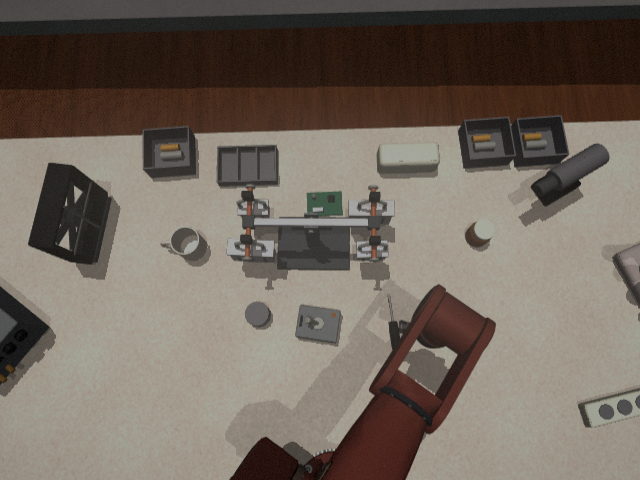

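Run:
```python
from h import *
t=cv2.imread("pics/t25.png");b=cv2.imread("pics/s25.png")
f=lambda i,x,y,w,h,k:cv2.resize(i[y:y+h,x:x+w],None,fx=k,fy=k,interpolation=2)
cv2.imwrite("pics/h26.png",np.hstack([f(t,290,295,60,55,6),f(b,215,255,60,55,6)]))
cv2.imwrite("pics/h27.png",np.hstack([f(t,225,175,170,100,2.6),f(b,285,150,130,100,2.6)]))
cv2.imwrite("pics/h28.png",f(b,285,150,130,160,3.6))
y=np.radians(-10.3)
for a in(-.42,.42):
    P=np.array([426-68*np.sin(a)*np.sin(y),26+68*np.sin(a)*np.cos(y),50+68*np.cos(a)]);print(a,proj("top",P),proj("side",P))
```

```text
-0.42 [328.78678978 323.00330179] [238.28052747 285.27669906]
0.42 [306.96499534 319.77642639] [240.06261911 267.46955514]
```

View pics/h26.png

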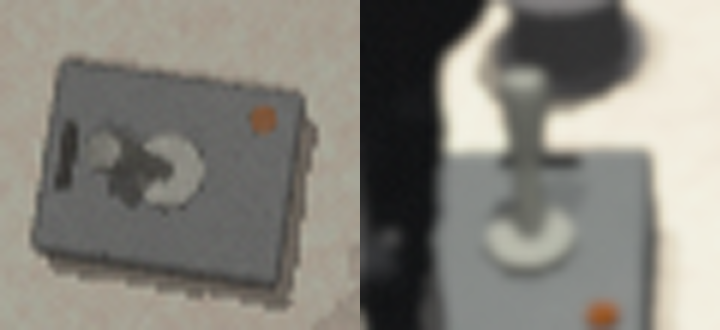

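View pics/h28.png

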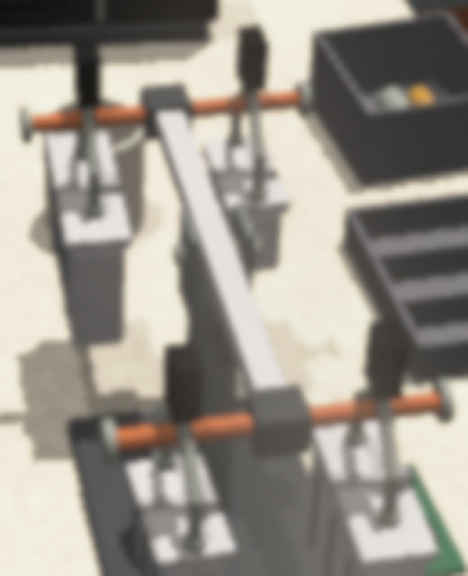

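View pics/h27.png

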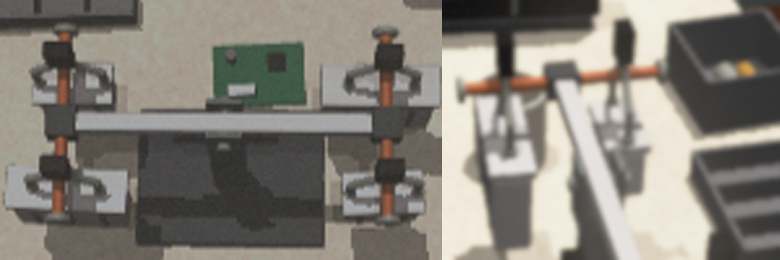

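Run:
```python
from h import *
l=tri((247.3,258.5),(292.2,184.4));r=tri((374.2,258.8),(315.6,271.4));print(l,r,(l[0][2]-r[0][2])/300)
from cell import bot
s=bot.get_state();print(s["clock"],s["ft_force"],abs(s["qd"]).max())
```

```text
(array([572.24084383, 186.65157007, 220.27615805]), np.float64(3.0286513552432215)) (array([ 560.41804155, -113.01908728,  224.31862584]), np.float64(2.5286200387266233)) -0.013474892637745484
28.8 [-0.65307051 -0.88116242 -0.75149417] 1.6455149671397329
```

```bash
python3 -c "
from cell import hand_in;print(hand_in())"
```

```text
the job is handed in; nothing more can be done
None
```

I hung the large housing on the left rod, which was up, then the small one on the right rod. After that I flipped the toggle to on, backed the arm clear, and handed in at about 29 s. No verdict was reported.

- **Housings:** In the last pictures both bails sit on the front halves of the rods, at about x = 612 (left) and x = 599 (right). That agrees with my seat estimates. The two housings that hung before are still in place, and the bystanders look unmoved.
- **Toggle:** The tip appears at pixel (307, 320) in the top view, exactly where it should be for +0.42 rad.
- **Bar:** Triangulating the rod ends gave a tilt of −0.013 rad, inside the 0.025 limit. The right rod end had read 4–5 mm too high at the earlier known tilts, so the bar is probably closer to level than that.
- **Disagreements:** The two camera views missed each other by 2–5 mm at the rod ends, and the left rod turned out about 2.5 mm further +y than measured. The force reading showed that while lowering, and I corrected for it. The housings also looked slightly smaller in the side view than the given sizes. I put that down to rounded edges but did not confirm it.

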